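Set the dryer's air damper and start its fan

ROBOT

A 7-joint arm with a two-finger parallel gripper is mounted at the origin on the work surface. World frame = base frame: x ahead of the robot, y to its left, z up, the work surface at z = 0. Lengths are in m, angles in rad, forces in N, time in s.
With the tool pointing down it reaches from about 0.35 to 0.9 m from the base axis. Payload 8.1 kg.
Tool frame: the origin (TCP) lies at the very end of the fingers, on their centre line; the grasp point (between the pads) lies 19 mm behind it (grip_point_offset is the distance from the TCP to the grasp point, in m); z points along the fingers, x is the direction in which the jaws open and shut, and the axes are right-handed (so a half turn about z gives the same grasp; the last joint's range is limited). The gripper opens to 92 mm and grips with 3 to 60 N. Pads are 19 mm wide; open, the fingers measure 130 mm over their backs; the gripper's body (75 mm by 190 mm) begins 47 mm behind the grasp point.
Start: joints at [1.006, 0.434, 0.025, 1.573, -0.012, 1.134, -0.075], TCP at [0.278, -0.56, 0.227] pointing down, gripper open.
Joint ranges: [-2.62, 2.62], [-0.44, 2.09], [-1.27, 1.32], [0.08, 2.57], [-1.32, 4.46], [0.12, 2], [-2.74, 2.74]. Speed limits (rad/s): [2.22, 2.22, 3.01, 3.01, 3.14, 3.14, 3.14].

INTERFACE

Orientations are given as a rotation vector (axis times angle).
In Python, from cell import observe, get_image, camera_model, sign_off, grip_point_offset gives the robot as it stands.
- The arm moves only by the tool play_rows, never from a script. Its argument "rows" is a list of rows, each a list of 7 numbers: the shift along the tool's x, y, z as a fraction of full scale, then the turn, a rotation vector about the tool's x, y, z as a fraction of full scale, then the closure, from -1 (fully open) to 1 (shut). A call has 1 to 5 rows; each row shifts and turns the pose as measured when the row begins, along the tool's axes as they then stand; what a row does not reach is not made up. Full scale, the value 1, is 0.15 m for a shift and 0.5 rad for a turn. A row lasts 1/10 s, in which the tool goes at most 50 mm and 8.59 degrees, less where a joint would pass 70% of its speed; a pose out of reach is approached as far as the arm can. A call with a number of a shift or a turn outside -1 to 1 is refused whole. A call with a gripper value outside its range is refused whole. The fingers move at their own pace and stop on an object; "force" is the grip in N (left out, the last holds). Time passes only in rows, so rows that do not move let the fingers close. It gives the time, the measured TCP pose, the force and the opening at its end, in the units of the state.
- observe(): the state, without advancing time (a new reading comes with each control period).
- get_image(name): name is "scene" or "top"; returns the picture (384x512x3 uint8, blue, green, red); there is no depth.
- camera_model(name): a dict with "K" (3x3 intrinsics, pixels), "dist" ([k1, k2, p1, p2, k3] as OpenCV has them; the pictures are not rectified), "R" (3x3) and "t" (3): a world point X has camera coordinates R X + t. Camera axes: x right, y down, z forward; pixel columns grow to the right and rows downward; lengths in m; the calibration is good to about 2 mm. A picture is of the moment at which its call begins. camera_model takes no time and is no camera call.
- sign_off(): hands the job in, once; it reports no verdict.
The state is a dict: "clock": time; "joints": joint angles; "dq": joint speeds; "joint_efforts": joint torques, N m; "position": TCP position; "ee_rot": TCP orientation; "force": force on the tool from outside, world axes, zero at the start; "ft_torque": the same for the moment, N m; "width": opening from 0.0 (shut) to 1.0 (fully open).
Only numpy, scipy, OpenCV 4.12 (cv2) and the standard library are available. Lean on these libraries where they do the work, as an engineer would, in place of code of your own. Each camera call takes 0.05 s, during which the arm holds its last target.

TASK

Get the pasta dryer going without grasping anything: with a fingertip, push gently on an arm of the three-armed damper wheel until its red arm points at the green marker, and leave it there. Then push the orange fan lever anticlockwise, as seen from above, all the way round to its stop. Do not lift the wheel, which sits loosely on its spindle, do not force either of them, and leave everything else on the table where it is.

Things in the scene. Friction and masses are not known exactly. Their poses are not given: they have to be found in the camera images.
- damper_arm (a point): Centre of the damper wheel, on its upright axis, level with the underside of the arms (86 mm above the table). Its x axis runs out along the red arm and turns with it; z up. Black hub 40 mm across, top 112 mm above the table; three straight arms 120 degrees apart, no rim. The wheel (0.3 kg) is not fastened down: pulled up, it lifts, up to 30 mm
- damper_arm_tip (a point): Pointed end of the red arm, 92 mm from the axis, 97 mm above the table. Each arm is 14 mm wide, 22 mm tall (86 to 108 mm above the table) and reaches 86 mm from the axis; the red one has a small point beyond that, the other two are black
- damper (a joint): Angle of the damper wheel, rad, growing anticlockwise seen from above, 0 when the red arm points along the housing's x axis (over the pipe stub); stops at -2.6 and 2.6; starts within 0.4 of 0. About 0.08 N m of friction: it stays where it is left
- damper_base: The damper's fixed round green housing, 145 mm radius, with an aluminium plate on top (143 mm radius, top 66 mm above the table); origin on the wheel's axis at the table. Its x axis goes out over a steel pipe stub that reaches 162 mm from the axis, 72 mm high
- marker_green: Green round marker disc fixed on the plate, 20 mm across, 8 mm high, 105 to 135 mm from the wheel's axis; origin at the centre of its underside. The four markers are in a different order each time
- marker_white: White round marker disc fixed on the plate, 20 mm across, 8 mm high, 105 to 135 mm from the wheel's axis; origin at the centre of its underside. The four markers are in a different order each time
- marker_blue: Blue round marker disc fixed on the plate, 20 mm across, 8 mm high, 105 to 135 mm from the wheel's axis; origin at the centre of its underside. The four markers are in a different order each time
- marker_yellow: Yellow round marker disc fixed on the plate, 20 mm across, 8 mm high, 105 to 135 mm from the wheel's axis; origin at the centre of its underside. The four markers are in a different order each time
- fan_pivot (a point): Point on the upright axis of the orange fan lever, 85 mm above the table, at half the height of its arm; axes as fan_box. The arm is 14 mm wide, 22 mm tall (74 to 96 mm above the table) and reaches 82 mm from the axis, its round hub is 34 mm across (top 98 mm above the table)
- fan_box: Grey switch box under the fan lever, fixed, 120 x 120 x 60 mm, to the left or right of the damper; origin at the centre of its underside, x away from the robot at yaw 0, z up. The lever's pivot is 30 mm from the centre along -x. On the lid a black dot marks the off direction, a green dot the on direction
- fan_lever (a joint): Angle of the fan lever, rad: 0 off, growing anticlockwise seen from above to the stop at 1.3 (on). At value q the arm points at angle q - 0.65 from the box's x axis (anticlockwise positive). About 0.08 N m of friction: it stays where it is left
- scale: White weighing scale, fixed, 120 x 120 x 56 mm, on the other side of the damper from the fan switch; origin at the centre of its underside
- jar: Closed jar with red cap, 72 mm across, 110 mm high, loose; origin at the centre of its underside
- cup: Blue ceramic cup, 76 mm across, 85 mm high, loose; origin at the centre of its underside
- brush: Hand brush lying along its x axis, loose; origin at its underside, below its middle
- scoop: Long spoon lying along its x axis, loose; origin at its underside, below its middle
- cutter: Brass ring cutter, 68 mm across, 35 mm high, loose; origin at the centre of its underside
- carton: Cardboard carton 70 x 110 x 50 mm, loose; origin at the centre of its underside
Things that resemble listed ones, but are neither listed nor needed, are in the scene too. Of the things shaped like the fan_box, the grey one is meant.

How it is judged:
On the way, in this order (a step that is already met when the one before it is completed fails the run):
1. the red arm points at the green marker and the wheel is at rest, the fan still off (y of marker_green in the frame of damper_arm between -0.009 and 0.009 m and x of marker_green in the frame of damper_arm above 0.05 m and velocity of joint damper between -0.05 and 0.05 rad/s and value of joint fan_lever below 0.35 rad), for 0.3 s.
2. the fan lever is pushed round to its stop (y of marker_green in the frame of damper_arm between -0.009 and 0.009 m and x of marker_green in the frame of damper_arm above 0.05 m and value of joint fan_lever above 1.2 rad), for 0.2 s.
At the end, for the whole second after the job is handed in: The line along the red arm passes within 9 mm of the green marker's centre (about 4 degrees), the wheel sits down on its spindle at rest, and the fan lever is at its stop (1.2 rad or more) (all of step 2 and velocity of joint damper between -0.05 and 0.05 rad/s and velocity of joint fan_lever below 0.05 rad/s and height (world z) of damper_arm below 0.089 m); the robot touches nothing.
It fails at once if the damper wheel is lifted more than 6 mm off its seat (height (world z) of damper_arm above 0.092 m).
It fails at once if the wheel or the fan lever is pinched or forced (fingers on it with more than 38 N) (contact force between the fingers and damper above 38 N or contact force between the fingers and fan_lever above 38 N).
It fails at once if another thing on the table is moved more than 20 mm or lifted (distance of any of jar, cup, brush, scoop, cutter, carton from where it was at the start of the episode above 0.02 m).
It also fails if it takes over 54 s, if anything falls off the work surface, if the arm or the gripper's body presses on something with over 40 N, if the wrist force passes 120 N, or if a joint passes its speed limit or range.

## Working session

There is one attempt and no reset: what is moved stays moved. The work goes in short steps, Python scripts to look and compute and a tool call to move; the robot and the scene stay as the last step left them, time stands still between calls to the robot, and variables do not carry over. Pictures are saved under pics/ and viewed, and the job is handed in when it is done.

Besides the shell and the picture viewer there is one more tool, called after "Request:" by a JSON object that holds its "method" and its "body", one argument or row to a line. play_rows: Moves the arm, as the interface text tells. Its arguments: {"type":"object","properties":{"rows":{"type":"array","items":{"type":"array","items":{"type":"number"}}},"force":{"type":"number"}},"required":["rows"]}

```bash
mkdir -p pics; ls
python3 - <<'E'
from cell import *
import cv2
print(observe())
for n in("scene","top"):
    cv2.imwrite(f"pics/{n}0.png",get_image(n)); print(camera_model(n))
E
```

```text
pics
{'clock': 0.0, 'joints': array([ 1.00642615,  0.43519799,  0.02497772,  1.57410933, -0.0116087 ,
        1.13401775, -0.07511799]), 'dq': array([-0.00064256,  0.00124223,  0.00238497,  0.00143296,  0.00045007,
       -0.00106661, -0.00039907]), 'joint_efforts': array([ 5.55677889e-04, -6.67837644e+01,  9.85536352e-01, -3.14457214e+01,
       -6.05699373e-02,  4.27664851e-02,  2.11254055e-04]), 'position': array([ 0.27817197, -0.55909607,  0.22595584]), 'ee_rot': array([-2.67015824e+00,  1.65389165e+00,  2.22487906e-03]), 'force': array([ 1.00401973,  0.04782815, -0.49277322]), 'ft_torque': array([-0.0141226 ,  0.00597009,  0.01895998]), 'width': 0.9978625894521386}
{'K': array([[379.40121454,   0.        , 259.04690039],
       [  0.        , 379.40121454, 192.76513127],
       [  0.        ,   0.        ,   1.        ]]), 'dist': array([0.01936262, 0.        , 0.        , 0.        , 0.        ]), 'R': array([[ 0.56758287,  0.82322188, -0.01246655],
       [ 0.71065423, -0.49750463, -0.49745322],
       [-0.41571654,  0.27348652, -0.86740122]]), 't': array([-0.2729575 , -0.3726105 ,  1.52739383])}
{'K': array([[447.3477717 ,   0.        , 250.34973749],
       [  0.        , 447.3477717 , 187.52788889],
       [  0.        ,   0.        ,   1.        ]]), 'dist': array([-0.05375203,  0.        ,  0.        ,  0.        ,  0.        ]), 'R': array([[ 0.01135471, -0.99992927, -0.00353893],
       [-0.99624866, -0.01100914, -0.08583357],
       [ 0.08578854,  0.00450027, -0.9963032 ]]), 't': array([-0.02378946,  0.52347919,  1.15201125])}
```

View pics/top0.png

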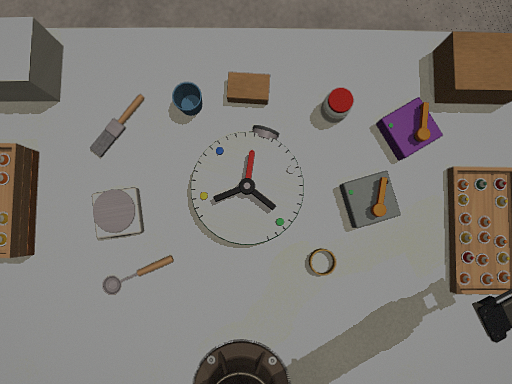

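View pics/scene0.png

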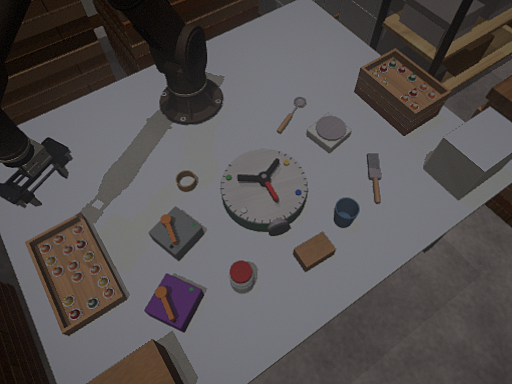

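The top view shows the wheel hub at about (247,186), red tip (251,152), green marker (280,222), grey fan box (370,199) with its lever hub (380,211), and jar (338,105). The red arm has to go about 130° clockwise. Next I'll measure accurately.

```bash
cat > h.py <<'E'
import numpy as np, cv2
from cell import camera_model
def ray(n,uv,z):
    m=camera_model(n); p=cv2.undistortPoints(np.array([[uv]],float),m["K"],np.array(m["dist"]))[0,0]
    R,t=np.array(m["R"]),np.array(m["t"]); d=R.T@np.array([p[0],p[1],1]); c=-R.T@t
    return c+d*(z-c[2])/d[2]
def proj(n,X):
    m=camera_model(n)
    return cv2.projectPoints(np.atleast_2d(np.array(X,float)),cv2.Rodrigues(m["R"])[0],np.array(m["t"]),m["K"],np.array(m["dist"]))[0][:,0]
def blobs(im,lo,hi,roi,minA=6):
    h=cv2.cvtColor(im,cv2.COLOR_BGR2HSV); m=cv2.inRange(h,np.array(lo),np.array(hi))
    k=np.zeros_like(m); x0,y0,x1,y1=roi; k[y0:y1,x0:x1]=m[y0:y1,x0:x1]
    n,l,s,c=cv2.connectedComponentsWithStats(k)
    return k,[(s[i,4],c[i].round(2)) for i in range(1,n) if s[i,4]>=minA]
E
python3 - <<'E'
import cv2
from h import *
t=cv2.imread("pics/top0.png"); s=cv2.imread("pics/scene0.png")
a=cv2.resize(t[120:250,185:310],None,fx=6,fy=6,interpolation=cv2.INTER_CUBIC)[:, :]
cv2.imwrite("pics/tz.png",cv2.resize(a,(576,600)))
cv2.imwrite("pics/fz.png",cv2.resize(t[160:235,330:410],(640,600),interpolation=cv2.INTER_CUBIC))
cv2.imwrite("pics/sz.png",cv2.resize(s[140:260,145:315],(800,565),interpolation=cv2.INTER_CUBIC))
for n,im,roi,gr in(("top",t,(185,120,310,250),None),("scene",s,(215,145,312,235),None)):
    for nm,lo,hi in(("red",(0,130,90),(8,255,255)),("red2",(172,130,90),(180,255,255)),("green",(45,100,90),(85,255,255)),("or",(8,130,90),(20,255,255))):
        print(n,nm,blobs(im,lo,hi,roi if nm!="or" else (330,160,410,235) if n=="top" else (145,205,205,260))[1])
E
```

```text
top red [(np.int32(147), array([249.73, 164.06]))]
top red2 []
top green [(np.int32(40), array([279.92, 221.2 ]))]
top or [(np.int32(283), array([380.75, 199.73]))]
scene red [(np.int32(65), array([271.35, 190.26]))]
scene red2 []
scene green [(np.int32(12), array([227.83, 176.67]))]
scene or [(np.int32(156), array([168.06, 225.96]))]
```

View pics/tz.png

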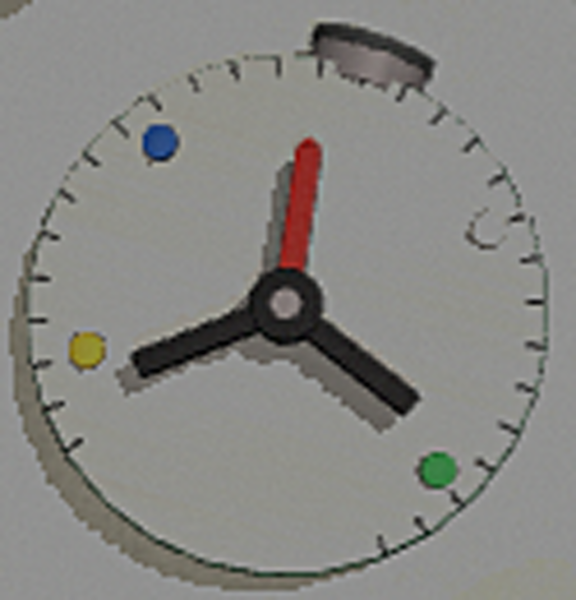

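View pics/fz.png

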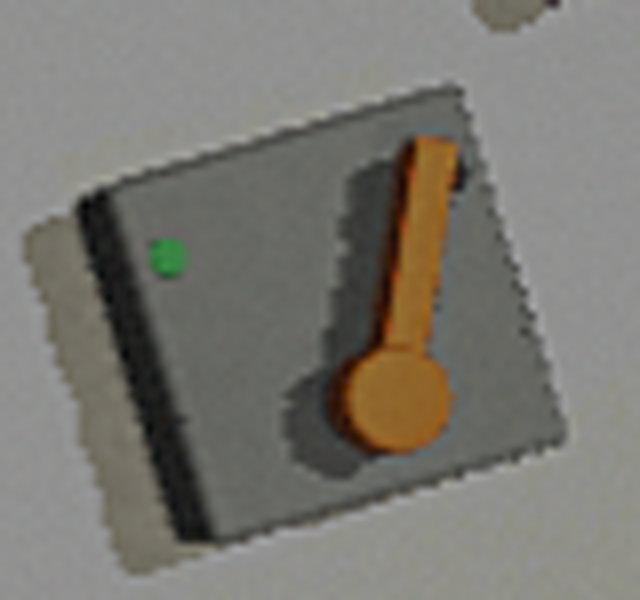

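View pics/sz.png

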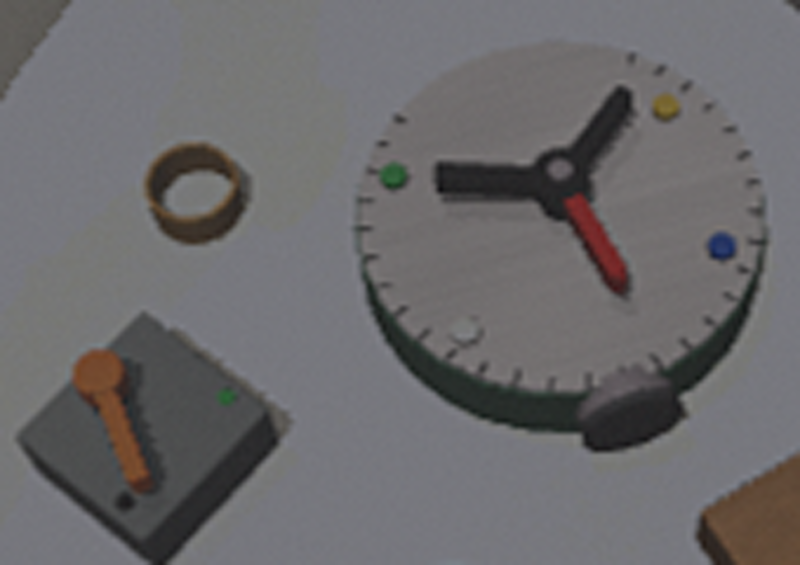

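```bash
cat > m.py <<'E'
from h import *
T=lambda n,uv,z:ray(n,uv,z)[:2].round(4)
print("hub",T("top",(246.45,185.25),.112),T("scene",(263.8,175.3),.112))
print("plate c",T("top",(185+287.5/4.608-.4,120+313.5/4.615-.4),.066))
print("green",T("top",(279.92,221.2),.073),T("scene",(227.83,176.67),.073))
print("redtip",T("top",(185+310/4.608-.4,120+140/4.615-.4),.104),T("scene",(145+625/4.706-.4,140+293/4.706-.4),.1))
print("redarm mid",T("top",(249.73,164.06),.106))
print("fan hub",T("top",(379.3,209.55),.098),T("scene",(165.85,218.4),.098))
print("fan tip",T("top",(384.2,177.2),.096),T("scene",(145+140/4.706-.4,140+487/4.706-.4),.09))
print("black tip R",T("top",(185+410/4.608-.4,120+403/4.615-.4),.108))
print("black tip L",T("top",(185+138/4.608-.4,120+364/4.615-.4),.108))
for nm,u,v in(("fan grn",168,258),):print(nm,T("top",(330+u/8-.45,160+v/8-.45),.06))
print("box corners",[T("top",(330+u/8-.45,160+v/8-.45),.06) for u,v in((105,190),(460,88),(565,440),(212,540))])
print("jar",T("top",(341,99),.11)," ring",T("top",(321,262),.035),"carton",T("top",(248,85),.05))
E
python3 m.py
```

```text
hub [ 0.5214 -0.0088] [ 0.5196 -0.0065]
plate c [ 0.5199 -0.0096]
green [ 0.4358 -0.0929] [ 0.4352 -0.0931]
redtip [ 0.6096 -0.021 ] [ 0.6176 -0.0235]
redarm mid [ 0.5742 -0.0161]
fan hub [ 0.4665 -0.3354] [ 0.4685 -0.3345]
fan tip [ 0.5467 -0.3492] [ 0.5509 -0.3514]
black tip R [ 0.4698 -0.0752]
black tip L [0.4887 0.0684]
fan grn [ 0.5124 -0.2731]
box corners [array([ 0.5339, -0.2531]), array([ 0.568 , -0.3675]), array([ 0.4558, -0.3996]), array([ 0.4231, -0.2865])]
jar [ 0.739  -0.2406]  ring [ 0.3328 -0.2015] carton [ 0.7912 -0.0088]
```

```bash
cat > p.py <<'E'
import numpy as np, sys
from scipy.spatial.transform import Rotation as Ro, Slerp
from cell import observe
C=np.array([.5206,-.0085])
def Rd(h): # tool down, x heading h (deg)
    h=np.deg2rad(h); x=[np.cos(h),np.sin(h),0]; z=[0,0,-1]; return Ro.from_matrix(np.array([x,np.cross(z,x),z]).T)
def rows(poses):
    o=observe(); p=np.array(o["position"]);R=Ro.from_rotvec(o["ee_rot"]); out=[]
    for q,h in poses:
        Rt=Rd(h); s=R.inv().apply(np.array(q)-p)/.15; r=(R.inv()*Rt).as_rotvec()/.5
        out.append(np.r_[s,r].round(3).tolist()); p=np.array(q);R=Rt
    for r in out: print(r)
def state():
    o=observe(); R=Ro.from_rotvec(o["ee_rot"]).as_matrix()
    print("t",round(o["clock"],2),"p",np.round(o["position"],4),"head",round(np.degrees(np.arctan2(R[1,0],R[0,0])),2),"z",R[:,2].round(3),"F",np.round(o["force"],2),"w",round(o["width"],3),"q",np.round(o["joints"],2))
    return np.array(o["position"]),np.degrees(np.arctan2(R[1,0],R[0,0]))
def line(q,h,n):
    p,h0=state(); rows([(p+(np.array(q)-p)*k/n,h0+(h-h0)*k/n) for k in range(1,n+1)])
def wheel(a,r,off): # TCP xy for arm angle a, radius r, ccw offset off
    a=np.deg2rad(a); return C+r*np.array([np.cos(a),np.sin(a)])+off*np.array([-np.sin(a),np.cos(a)])
E
python3 - <<'E'
from p import *
q=wheel(-7.6,.06,.045);print(q)
line([*q,.2],-7.6,15)
E
```

```text
[0.58602447 0.02816932]
t 0.1 p [ 0.2782 -0.5592  0.2261] head -63.55 z [-0.001  0.001 -1.   ] F [ 0.14 -0.16 -0.43] w 0.999 q [ 1.01  0.44  0.02  1.57 -0.01  1.13 -0.08]
[-0.173, -0.239, 0.012, 0.0, 0.003, -0.13]
[-0.157, -0.249, 0.012, 0.0, 0.0, -0.13]
[-0.14, -0.259, 0.012, 0.0, 0.0, -0.13]
[-0.123, -0.268, 0.012, 0.0, 0.0, -0.13]
[-0.105, -0.275, 0.012, 0.0, 0.0, -0.13]
[-0.087, -0.281, 0.012, 0.0, 0.0, -0.13]
[-0.069, -0.287, 0.012, 0.0, 0.0, -0.13]
[-0.05, -0.29, 0.012, 0.0, 0.0, -0.13]
[-0.031, -0.293, 0.012, 0.0, 0.0, -0.13]
[-0.012, -0.294, 0.012, 0.0, 0.0, -0.13]
[0.007, -0.295, 0.012, 0.0, 0.0, -0.13]
[0.026, -0.294, 0.012, 0.0, 0.0, -0.13]
[0.045, -0.291, 0.012, 0.0, 0.0, -0.13]
[0.064, -0.288, 0.012, 0.0, 0.0, -0.13]
[0.083, -0.283, 0.012, 0.0, 0.0, -0.13]
```

Request:
{"method": "play_rows", "body": {
  "rows": [
    [-0.17, -0.24, 0.01, 0, 0, -0.13, 1],
    [-0.16, -0.25, 0.01, 0, 0, -0.13, 1],
    [-0.14, -0.26, 0.01, 0, 0, -0.13, 1],
    [-0.12, -0.27, 0.01, 0, 0, -0.13, 1],
    [-0.105, -0.275, 0.01, 0, 0, -0.13, 1]
  ],
  "force": 20
}}

```text
clock: 0.6
position: [0.3788, -0.3631, 0.2155]
ee_rot: [2.9, -1.202, -0.008]
force: [0.4, -0.1, -0.3]
width: 0.611
```

Request:
{"method": "play_rows", "body": {
  "rows": [
    [-0.09, -0.28, 0.01, 0, 0, -0.13, 1],
    [-0.07, -0.29, 0.01, 0, 0, -0.13, 1],
    [-0.05, -0.29, 0.01, 0, 0, -0.13, 1],
    [-0.03, -0.29, 0.01, 0, 0, -0.13, 1],
    [-0.01, -0.29, 0.01, 0, 0, -0.13, 1]
  ]
}}

```text
clock: 1.1
position: [0.4819, -0.1588, 0.2064]
ee_rot: [3.062, -0.697, -0.011]
force: [1.4, -0.0, -0.1]
width: 0.179
```

Run:
```python
from p import *
q=wheel(-7.6,.06,.045)
line([*q,.18],-7.6,8)
```

```text
t 1.1 p [ 0.4819 -0.1588  0.2064] head -25.65 z [-0.007 -0.    -1.   ] F [ 1.4  -0.02 -0.07] w 0.179 q [ 0.45  0.29 -0.3   1.86  0.1   1.01 -0.34]
[0.011, -0.178, 0.021, 0.006, 0.013, -0.079]
[0.018, -0.177, 0.022, 0.0, 0.0, -0.079]
[0.025, -0.177, 0.022, 0.0, 0.0, -0.079]
[0.032, -0.175, 0.022, 0.0, 0.0, -0.079]
[0.039, -0.174, 0.022, 0.0, 0.0, -0.079]
[0.045, -0.172, 0.022, 0.0, 0.0, -0.079]
[0.052, -0.171, 0.022, 0.0, 0.0, -0.079]
[0.059, -0.168, 0.022, 0.0, 0.0, -0.079]
```

Request:
{"method": "play_rows", "body": {
  "rows": [
    [0.01, -0.18, 0.02, 0.006, 0.013, -0.08, 1],
    [0.02, -0.18, 0.02, 0, 0, -0.08, 1],
    [0.025, -0.18, 0.02, 0, 0, -0.08, 1],
    [0.03, -0.175, 0.02, 0, 0, -0.08, 1],
    [0.04, -0.175, 0.02, 0, 0, -0.08, 1]
  ]
}}

```text
clock: 1.6
position: [0.5487, -0.0313, 0.19]
ee_rot: [-3.119, 0.365, 0.002]
force: [0.3, 0.1, 0.2]
width: 0.004
```

Request:
{"method": "play_rows", "body": {
  "rows": [
    [0.045, -0.17, 0.02, 0, 0, -0.08, 1],
    [0.05, -0.17, 0.02, 0, 0, -0.08, 1],
    [0.06, -0.17, 0.02, 0, 0, -0.08, 1],
    [0, 0, 0, 0, 0, 0, 1]
  ]
}}

```text
clock: 2.0
position: [0.587, 0.0467, 0.1788]
ee_rot: [-3.134, 0.16, 0.006]
force: [-0.3, 0.3, -0.2]
width: 0.002
```

Run:
```python
from p import *
q=wheel(-7.6,.06,.045)
line([*q,.09],-7.6,4)
```

```text
t 2.0 p [0.587  0.0467 0.1788] head -5.86 z [-0.004  0.004 -1.   ] F [-0.27  0.33 -0.19] w 0.002 q [ 0.13  0.46 -0.41  1.69  0.2   1.03 -0.46]
[0.002, 0.031, 0.148, -0.006, 0.008, 0.015]
[0.002, 0.031, 0.148, 0.0, 0.0, 0.015]
[0.002, 0.031, 0.148, 0.0, 0.0, 0.015]
[0.002, 0.031, 0.148, 0.0, 0.0, 0.015]
```

Request:
{"method": "play_rows", "body": {
  "rows": [
    [0, 0.03, 0.15, -0.006, 0.008, 0.015, 1],
    [0, 0.02, 0.15, 0, 0, 0.015, 1],
    [0, 0, 0.15, 0, 0, 0.015, 1],
    [0, 0, 0.1, 0, 0, 0.01, 1],
    [0, 0, 0, 0, 0, 0, 1]
  ]
}}

```text
clock: 2.5
position: [0.585, 0.0371, 0.0928]
ee_rot: [3.133, -0.208, -0.003]
force: [-0.5, 0.1, -0.3]
width: 0.003
```

Run:
```python
from p import *
import cv2
from cell import get_image
state()
for n in("top","scene"): cv2.imwrite(f"pics/{n}1.png",get_image(n))
t=cv2.imread("pics/top1.png")[120:250,185:310];s=cv2.imread("pics/scene1.png")[120:260,165:315]
cv2.imwrite("pics/c1.png",np.hstack([cv2.resize(t,(400,400)),cv2.resize(s,(400,400))]))
line([*wheel(-7.6,.06,.02),.09],-7.6,3)
```

```text
t 2.5 p [0.585  0.0371 0.0928] head -7.59 z [-0.002 -0.001 -1.   ] F [-0.47  0.12 -0.27] w 0.003 q [ 0.11  0.55 -0.38  1.79  0.26  0.85 -0.52]
t 2.6 p [0.5864 0.0376 0.0949] head -7.58 z [ 0.001 -0.001 -1.   ] F [-0.02 -0.6   0.62] w 0.004 q [ 0.11  0.55 -0.38  1.79  0.26  0.85 -0.52]
[0.002, 0.076, 0.011, 0.002, -0.003, 0.0]
[0.002, 0.076, 0.011, 0.0, 0.0, 0.0]
[0.002, 0.076, 0.011, 0.0, 0.0, 0.0]
```

View pics/c1.png

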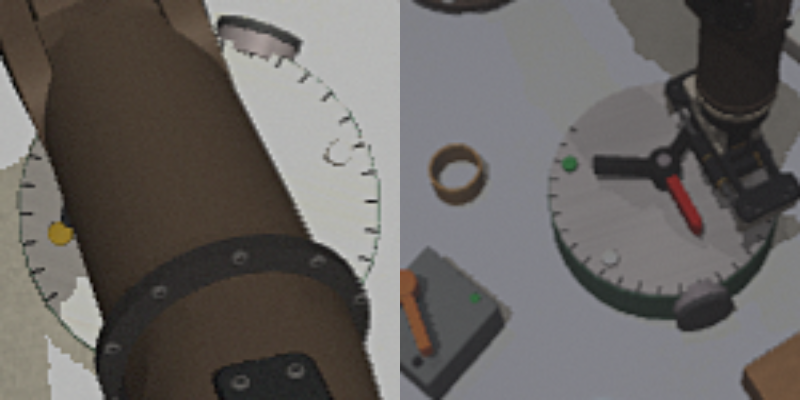

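Request:
{"method": "play_rows", "body": {
  "rows": [
    [0, 0.05, 0.02, 0, 0, 0, 1],
    [0, 0.05, 0.01, 0, 0, 0, 1],
    [0, 0.04, 0, 0, 0, 0, 1],
    [0, 0.03, 0, 0, 0, 0, 1]
  ]
}}

```text
clock: 3.0
position: [0.5845, 0.0101, 0.0931]
ee_rot: [3.134, -0.208, 0.009]
force: [-0.1, -0.8, 0.6]
width: 0.01
```

```bash
cat >> p.py <<'E'
def pushrows(step,n,r=.06,z=.091):
    p,h=state(); d=p[:2]-C; a=np.deg2rad(h); off=-np.sin(a)*d[0]+np.cos(a)*d[1]; rr=np.cos(a)*d[0]+np.sin(a)*d[1]
    print("radial",rr.round(4),"off",off.round(4))
    rows([([*wheel(h-step*k,rr+(r-rr)*k/n,off),p[2]+(z-p[2])*k/n],h-step*k) for k in range(1,n+1)])
E
python3 - <<'E'
from p import *
pushrows(3.5,5)
E
```

```text
t 3.0 p [0.5845 0.0101 0.0931] head -7.58 z [ 0.006 -0.001 -1.   ] F [-0.11 -0.79  0.59] w 0.01 q [ 0.16  0.54 -0.38  1.8   0.26  0.84 -0.48]
radial 0.0609 off 0.0269
[0.009, 0.025, 0.003, 0.0, -0.012, 0.122]
[0.009, 0.025, 0.003, 0.0, 0.0, 0.122]
[0.009, 0.025, 0.003, 0.0, 0.0, 0.122]
[0.009, 0.025, 0.003, 0.0, 0.0, 0.122]
[0.009, 0.025, 0.003, 0.0, 0.0, 0.122]
```

Request:
{"method": "play_rows", "body": {
  "rows": [
    [0, 0.03, 0.003, 0, -0.01, 0, 1],
    [0, 0.03, 0.003, 0, 0, 0, 1],
    [0, 0.02, 0.003, 0, 0, 0, 1]
  ]
}}

```text
clock: 3.3
position: [0.5836, -0.0031, 0.0927]
ee_rot: [-3.134, 0.209, -0.004]
force: [0.8, 2.5, 1.7]
width: 0.004
```

Request:
{"method": "play_rows", "body": {
  "rows": [
    [0.009, 0.025, 0.003, 0, 0, 0.12, 1],
    [0.009, 0.025, 0.003, 0, 0, 0.12, 1],
    [0.009, 0.025, 0, 0, 0, 0.12, 1]
  ]
}}

```text
clock: 3.6
position: [0.5852, -0.0133, 0.0919]
ee_rot: [-3.099, 0.495, -0.003]
force: [-1.0, 2.2, 0.8]
width: 0.005
```

Run:
```python
from p import *
pushrows(3.5,5)
```

```text
t 3.6 p [ 0.5852 -0.0133  0.0919] head -18.15 z [ 0.002  0.003 -1.   ] F [-0.99  2.22  0.84] w 0.005 q [ 0.17  0.54 -0.33  1.8   0.22  0.84 -0.59]
radial 0.0629 off 0.0155
[0.002, 0.026, 0.001, -0.007, -0.002, 0.122]
[0.002, 0.025, 0.001, 0.0, 0.0, 0.122]
[0.002, 0.025, 0.001, 0.0, 0.0, 0.122]
[0.002, 0.025, 0.001, 0.0, 0.0, 0.122]
[0.002, 0.025, 0.001, 0.0, 0.0, 0.122]
```

Request:
{"method": "play_rows", "body": {
  "rows": [
    [0.002, 0.028, 0, -0.007, 0, 0.12, 1],
    [0.002, 0.028, 0, 0, 0, 0.12, 1],
    [0.002, 0.028, 0, 0, 0, 0.12, 1],
    [0.002, 0.028, 0, 0, 0, 0.12, 1],
    [0.002, 0.028, 0, 0, 0, 0.12, 1]
  ]
}}

```text
clock: 4.1
position: [0.5811, -0.0308, 0.0926]
ee_rot: [-2.983, 0.966, -0.011]
force: [2.6, 0.9, -1.6]
width: 0.003
```

Run:
```python
from p import *
pushrows(3.5,5)
```

```text
t 4.1 p [ 0.5811 -0.0308  0.0926] head -35.9 z [ 0.008  0.003 -1.   ] F [ 2.56  0.85 -1.59] w 0.003 q [ 0.14  0.52 -0.25  1.82  0.17  0.81 -0.82]
radial 0.0621 off 0.0174
[0.004, 0.025, 0.002, -0.015, -0.009, 0.122]
[0.004, 0.025, 0.002, 0.0, 0.0, 0.122]
[0.004, 0.025, 0.002, 0.0, 0.0, 0.122]
[0.004, 0.025, 0.002, 0.0, 0.0, 0.122]
[0.004, 0.025, 0.002, 0.0, 0.0, 0.122]
```

Request:
{"method": "play_rows", "body": {
  "rows": [
    [0.003, 0.028, 0, -0.015, -0.009, 0.12, 1],
    [0.003, 0.028, 0, 0, 0, 0.12, 1],
    [0.003, 0.028, 0, 0, 0, 0.12, 1],
    [0.003, 0.028, 0, 0, 0, 0.12, 1],
    [0.003, 0.028, 0, 0, 0, 0.12, 1]
  ]
}}

```text
clock: 4.6
position: [0.5717, -0.0469, 0.0931]
ee_rot: [-2.799, 1.417, -0.008]
force: [1.9, 0.2, -0.9]
width: 0.007
```

Request:
{"method": "play_rows", "body": {
  "rows": [
    [0.003, 0.028, 0, 0, 0, 0.12, 1],
    [0.003, 0.028, 0, 0, 0, 0.12, 1],
    [0.003, 0.028, 0, 0, 0, 0.12, 1]
  ]
}}

```text
clock: 4.9
position: [0.5637, -0.0552, 0.0935]
ee_rot: [-2.652, 1.67, -0.012]
force: [2.1, 0.8, -1.4]
width: 0.003
```

Run:
```python
from p import *
pushrows(3.5,5)
```

```text
t 4.9 p [ 0.5637 -0.0552  0.0935] head -64.4 z [ 0.011  0.002 -1.   ] F [ 2.13  0.75 -1.39] w 0.003 q [ 0.09  0.49 -0.12  1.87  0.08  0.78 -1.19]
radial 0.0607 off 0.0187
[0.006, 0.025, 0.003, -0.022, -0.005, 0.122]
[0.006, 0.025, 0.003, 0.0, 0.0, 0.122]
[0.006, 0.025, 0.003, 0.0, 0.0, 0.122]
[0.006, 0.025, 0.003, 0.0, 0.0, 0.122]
[0.006, 0.025, 0.003, 0.0, 0.0, 0.122]
```

Request:
{"method": "play_rows", "body": {
  "rows": [
    [0.006, 0.029, 0.003, -0.02, -0.005, 0.12, 1],
    [0.006, 0.029, 0.003, 0, 0, 0.12, 1],
    [0.006, 0.029, 0.003, 0, 0, 0.12, 1],
    [0.006, 0.029, 0.003, 0, 0, 0.12, 1],
    [0.006, 0.029, 0.003, 0, 0, 0.12, 1]
  ]
}}

```text
clock: 5.4
position: [0.5477, -0.0659, 0.0925]
ee_rot: [-2.363, 2.061, -0.008]
force: [2.1, 0.8, 0.9]
width: 0.006
```

Request:
{"method": "play_rows", "body": {
  "rows": [
    [0.006, 0.029, 0.003, 0, 0, 0.12, 1],
    [0.006, 0.029, 0.003, 0, 0, 0.12, 1],
    [0.006, 0.029, 0.003, 0, 0, 0.12, 1]
  ]
}}

```text
clock: 5.7
position: [0.5368, -0.0697, 0.0921]
ee_rot: [-2.158, 2.27, -0.012]
force: [0.9, 0.4, 1.2]
width: 0.005
```

Run:
```python
from p import *
pushrows(3.5,5)
```

```text
t 5.7 p [ 0.5368 -0.0697  0.0921] head -92.9 z [ 0.012  0.001 -1.   ] F [0.9  0.36 1.19] w 0.005 q [ 0.03  0.45  0.01  1.94 -0.01  0.74 -1.58]
radial 0.0603 off 0.0193
[0.007, 0.025, 0.001, -0.025, 0.005, 0.122]
[0.007, 0.025, 0.001, 0.0, 0.0, 0.122]
[0.007, 0.025, 0.001, 0.0, 0.0, 0.122]
[0.007, 0.025, 0.001, 0.0, 0.0, 0.122]
[0.007, 0.025, 0.001, 0.0, 0.0, 0.122]
```

Request:
{"method": "play_rows", "body": {
  "rows": [
    [0.006, 0.029, 0, -0.025, 0.005, 0.12, 1],
    [0.006, 0.029, 0, 0, 0, 0.12, 1],
    [0.006, 0.029, 0, 0, 0, 0.12, 1],
    [0.006, 0.029, 0, 0, 0, 0.12, 1],
    [0.006, 0.029, 0, 0, 0, 0.12, 1]
  ]
}}

```text
clock: 6.2
position: [0.517, -0.0711, 0.0927]
ee_rot: [-1.782, 2.582, -0.006]
force: [1.4, -1.1, -1.1]
width: 0.005
```

Request:
{"method": "play_rows", "body": {
  "rows": [
    [0.006, 0.029, 0, 0, 0, 0.12, 1],
    [0.006, 0.029, 0, 0, 0, 0.12, 1],
    [0, 0, 0, 0, 0, 0, 1]
  ]
}}

```text
clock: 6.5
position: [0.5089, -0.0699, 0.0929]
ee_rot: [-1.615, 2.688, -0.008]
force: [-0.4, 0.4, -0.6]
width: 0.004
```

Run:
```python
from p import *
import cv2
from cell import get_image
for n in("top","scene"): cv2.imwrite(f"pics/{n}2.png",get_image(n))
t=cv2.imread("pics/top2.png")[120:250,185:310];s=cv2.imread("pics/scene2.png")[120:240,205:325]
cv2.imwrite("pics/c2.png",np.hstack([cv2.resize(t,(300,400)),cv2.resize(s,(500,400))]))
pushrows(3,5)
```

```text
t 6.6 p [ 0.5092 -0.0698  0.0929] head -117.82 z [ 0.008 -0.001 -1.   ] F [ 0.05 -0.54  0.16] w 0.003 q [-0.06  0.41  0.12  2.01 -0.07  0.72 -1.95]
radial 0.0596 off 0.0185
[0.006, 0.021, 0.002, -0.015, 0.005, 0.105]
[0.006, 0.021, 0.003, 0.0, 0.0, 0.105]
[0.006, 0.021, 0.003, 0.0, 0.0, 0.105]
[0.006, 0.021, 0.003, 0.0, 0.0, 0.105]
[0.006, 0.021, 0.003, 0.0, 0.0, 0.105]
```

View pics/c2.png

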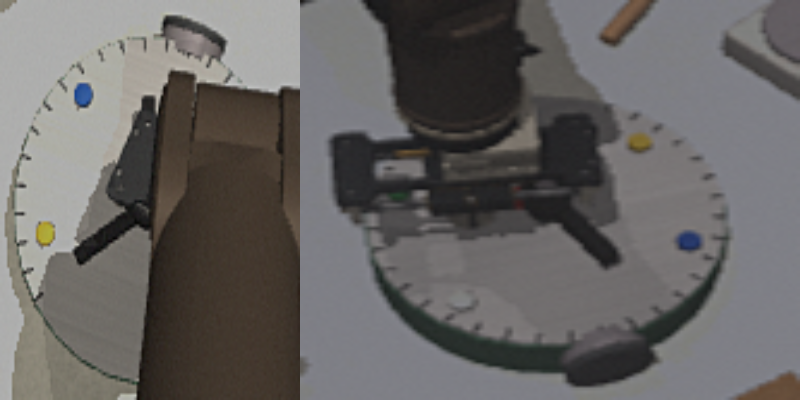

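Run:
```python
from h import *; from p import C
for n,uv in(("top",(218.8,202.5)),("scene",(351.5,195))):
    q=ray(n,uv,.104)[:2]; d=q-C; print(n,q,np.hypot(*d),np.degrees(np.arctan2(d[1],d[0])))
```

```text
top [0.47922478 0.05817056] 0.07846573797471118 121.82340665126466
scene [0.73161174 0.17813734] 0.2817080918239935 41.49237203864075
```

Run:
```python
from h import *; from p import C
for n,uv in(("scene",(279.5,197)),("top",(218.8,202.5))):
  for z in(.097,.108):
    q=ray(n,uv,z)[:2]; d=q-C; print(n,q,np.hypot(*d),np.degrees(np.arctan2(d[1],d[0])))
```

```text
scene [ 0.6060518  -0.00692586] 0.08546629453637365 1.055346218622621
scene [ 0.61080106 -0.01085822] 0.0902318801514627 -1.4976043588637549
top [0.47958661 0.05869385] 0.07872174014783245 121.39881302637305
top [0.47901803 0.05787154] 0.07832139559951593 122.06727027602113
```

Request:
{"method": "play_rows", "body": {
  "rows": [
    [0.006, 0.022, 0.002, -0.015, 0.005, 0.105, 1],
    [0.006, 0.022, 0.002, 0, 0, 0.105, 1],
    [0.006, 0.022, 0.002, 0, 0, 0.105, 1],
    [0.006, 0.022, 0.002, 0, 0, 0.105, 1],
    [0, 0, 0, 0, 0, 0, 1]
  ]
}}

```text
clock: 7.1
position: [0.4985, -0.0668, 0.0924]
ee_rot: [-1.332, 2.842, -0.003]
force: [0.3, -0.0, 0.6]
width: 0.007
```

Run:
```python
from p import *
import cv2
from cell import get_image
for n in("top","scene"): cv2.imwrite(f"pics/{n}3.png",get_image(n))
t=cv2.imread("pics/top3.png")[140:240,185:285];s=cv2.imread("pics/scene3.png")[150:230,215:295]
cv2.imwrite("pics/c3.png",np.hstack([cv2.resize(t,(400,400)),cv2.resize(s,(400,400),interpolation=cv2.INTER_CUBIC)]))
pushrows(3,5)
```

```text
t 7.2 p [ 0.4987 -0.0668  0.0924] head -129.68 z [ 0.003 -0.001 -1.   ] F [ 0.17 -0.01  0.05] w 0.007 q [-0.11  0.4   0.18  2.03 -0.11  0.71 -2.13]
radial 0.0589 off 0.0203
[0.008, 0.021, 0.002, -0.006, 0.003, 0.105]
[0.008, 0.021, 0.002, 0.0, 0.0, 0.105]
[0.008, 0.021, 0.002, 0.0, 0.0, 0.105]
[0.008, 0.021, 0.002, 0.0, 0.0, 0.105]
[0.008, 0.021, 0.002, 0.0, 0.0, 0.105]
```

View pics/c3.png

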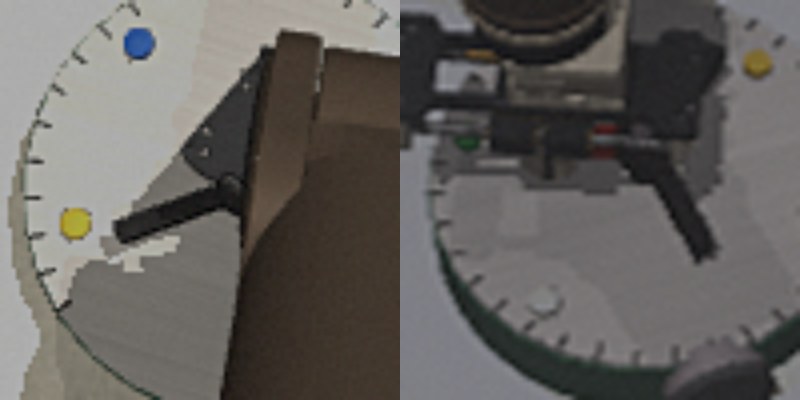

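Run:
```python
from h import *; from p import C
for n,uv in(("scene",(275.6,200)),("top",(214.6,197.1))):
  for z in(.1,.108):
    q=ray(n,uv,z)[:2]; d=q-C; print(n,q,np.hypot(*d),np.degrees(np.arctan2(d[1],d[0])))
# predicted arm centre lines for red -127..-137 : tip centre top face pixel
for a in range(-138,-124,2):
    P=[[C[0]+.086*np.cos(np.deg2rad(a+k)),C[1]+.086*np.sin(np.deg2rad(a+k)),.108] for k in(240,120)]
    print(a,proj("top",P[:1]).round(1),proj("scene",P[1:]).round(1))
```

```text
scene [ 0.60903375 -0.02424107] 0.08982376833029063 -10.092855137378292
scene [ 0.61247473 -0.02697556] 0.09371399591834752 -11.37025029718563
top [0.49254632 0.06898895] 0.08241084103180256 109.90200839745098
top [0.49203678 0.06831388] 0.08195260566460158 110.39763640534896
-138 [[211.7 192.7]] [[271.6 199. ]]
-136 [[211.9 193.9]] [[272.5 198.7]]
-134 [[212.2 195.1]] [[273.4 198.4]]
-132 [[212.6 196.3]] [[274.3 198.1]]
-130 [[212.9 197.4]] [[275.2 197.8]]
-128 [[213.4 198.6]] [[276.  197.4]]
-126 [[213.8 199.7]] [[276.9 197. ]]
```

Request:
{"method": "play_rows", "body": {
  "rows": [
    [0.006, 0.018, 0.002, -0.006, 0.003, 0.08, 1],
    [0.006, 0.018, 0.002, 0, 0, 0.08, 1],
    [0, 0, 0, 0, 0, 0, 1]
  ]
}}

```text
clock: 7.5
position: [0.4945, -0.065, 0.092]
ee_rot: [-1.226, 2.891, -0.001]
force: [-0.8, 0.3, 0.0]
width: 0.007
```

Run:
```python
from p import *
import cv2
from cell import get_image
for n in("top","scene"): cv2.imwrite(f"pics/{n}4.png",get_image(n))
t=cv2.imread("pics/top4.png")[170:220,200:250];s=cv2.imread("pics/scene4.png")[160:220,235:295]
cv2.imwrite("pics/c4.png",np.hstack([cv2.resize(t,(400,400),interpolation=cv2.INTER_CUBIC),cv2.resize(s,(400,400),interpolation=cv2.INTER_CUBIC)]))
pushrows(1,2)
```

```text
t 7.6 p [ 0.4946 -0.0651  0.092 ] head -133.99 z [ 0.001 -0.    -1.   ] F [0.08 0.   0.2 ] w 0.007 q [-0.13  0.4   0.2   2.04 -0.12  0.71 -2.2 ]
radial 0.0588 off 0.0205
[0.006, 0.007, 0.003, -0.002, 0.002, 0.035]
[0.006, 0.007, 0.003, 0.0, 0.0, 0.035]
```

View pics/c4.png

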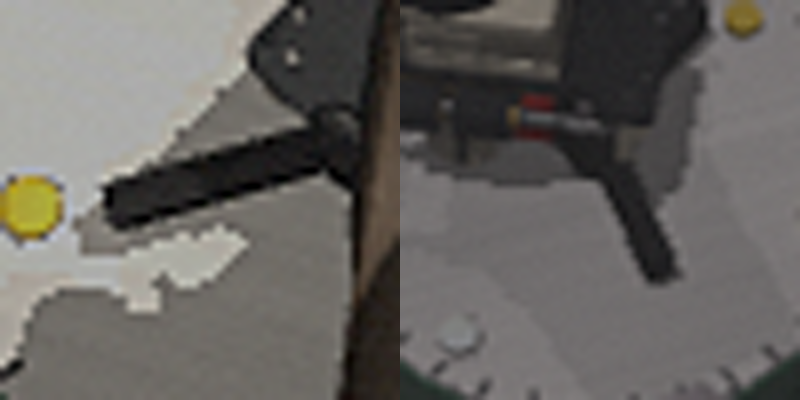

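Request:
{"method": "play_rows", "body": {
  "rows": [
    [0, -0.05, 0, 0, 0, 0, 1],
    [0, -0.08, -0.02, 0, 0, 0, 1],
    [0, -0.05, -0.2, 0, 0, 0, 1],
    [0, 0, -0.3, 0, 0, 0, 1],
    [0, 0, -0.25, 0, 0, 0, 1]
  ]
}}

```text
clock: 8.1
position: [0.5138, -0.0871, 0.2068]
ee_rot: [1.23, -2.881, -0.005]
force: [1.5, 0.1, 0.4]
width: 0.004
```

Run:
```python
from p import *
# fan: box yaw
from h import *
bc=np.array([[ 0.5339, -0.2531],[ 0.568 , -0.3675],[ 0.4558, -0.3996],[ 0.4231, -0.2865]])
d=(bc[0]-bc[3]+bc[1]-bc[2]); print("box c",bc.mean(0),"x-yaw",np.degrees(np.arctan2(d[1],d[0])),bc)
e=(bc[0]-bc[1]+bc[3]-bc[2]); print("y-yaw",np.degrees(np.arctan2(e[1],e[0])))
yaw=np.arctan2(d[1],d[0]); print("pivot pred",bc.mean(0)-.03*np.array([np.cos(yaw),np.sin(yaw)]))
line([.52,-.42,.2],-60,12)
```

```text
box c [ 0.4952   -0.326675] x-yaw 16.368672623589347 [[ 0.5339 -0.2531]
 [ 0.568  -0.3675]
 [ 0.4558 -0.3996]
 [ 0.4231 -0.2865]]
y-yaw 106.36363007016377
pivot pred [ 0.46641595 -0.33512951]
t 8.1 p [ 0.5138 -0.0871  0.2068] head -133.77 z [-0.01  -0.001 -1.   ] F [1.47 0.09 0.43] w 0.004 q [-0.12  0.29  0.23  1.86 -0.08  1.01 -2.19]
[0.131, -0.13, 0.004, 0.013, -0.014, -0.215]
[0.144, -0.116, 0.004, 0.0, 0.0, -0.215]
[0.156, -0.099, 0.004, 0.0, 0.0, -0.215]
[0.166, -0.082, 0.004, 0.0, 0.0, -0.215]
[0.174, -0.064, 0.004, 0.0, 0.0, -0.215]
[0.179, -0.045, 0.004, 0.0, 0.0, -0.215]
[0.183, -0.026, 0.004, 0.0, 0.0, -0.215]
[0.185, -0.006, 0.004, -0.0, -0.0, -0.215]
[0.184, 0.014, 0.004, 0.0, 0.0, -0.215]
[0.182, 0.034, 0.004, 0.0, 0.0, -0.215]
[0.177, 0.053, 0.004, 0.0, 0.0, -0.215]
[0.171, 0.072, 0.004, 0.0, 0.0, -0.215]
```

Request:
{"method": "play_rows", "body": {
  "rows": [
    [0.13, -0.13, 0, 0.013, -0.014, -0.21, 1],
    [0.145, -0.115, 0, 0, 0, -0.21, 1],
    [0.155, -0.1, 0, 0, 0, -0.21, 1],
    [0.165, -0.08, 0, 0, 0, -0.21, 1],
    [0.17, -0.06, 0, 0, 0, -0.21, 1]
  ]
}}

```text
clock: 8.6
position: [0.5242, -0.2299, 0.2159]
ee_rot: [-1.967, 2.435, -0.016]
force: [1.5, 0.1, -0.2]
width: 0.003
```

Request:
{"method": "play_rows", "body": {
  "rows": [
    [0.18, -0.045, 0, 0, 0, -0.21, 1],
    [0.18, -0.03, 0, 0, 0, -0.21, 1],
    [0.185, -0.01, 0, 0, 0, -0.21, 1],
    [0.185, 0.01, 0, 0, 0, -0.21, 1],
    [0.18, 0.03, 0, 0, 0, -0.21, 1]
  ]
}}

```text
clock: 9.1
position: [0.5325, -0.3799, 0.2177]
ee_rot: [-2.556, 1.814, -0.023]
force: [0.4, -0.3, -0.2]
width: -0.002
```

Run:
```python
from p import *
import cv2
from cell import get_image
for n in("top","scene"): cv2.imwrite(f"pics/{n}5.png",get_image(n))
t=cv2.imread("pics/top5.png")[120:250,185:310];s=cv2.imread("pics/scene5.png")[140:240,215:315]
cv2.imwrite("pics/c5.png",cv2.resize(t,(576,600),interpolation=cv2.INTER_CUBIC))
cv2.imwrite("pics/d5.png",cv2.resize(s,(600,600),interpolation=cv2.INTER_CUBIC))
from h import *
t=cv2.imread("pics/top5.png"); s=cv2.imread("pics/scene5.png")
for n,im,roi in(("top",t,(185,120,310,250)),("scene",s,(215,145,312,235))):
  for nm,lo,hi in(("red",(0,130,90),(8,255,255)),("green",(45,100,90),(85,255,255))): print(n,nm,blobs(im,lo,hi,roi)[1])
line([.512,-.40,.18],-11,8)
```

```text
top red [(np.int32(152), array([262.39, 200.88]))]
top green [(np.int32(40), array([279.92, 221.2 ]))]
scene red [(np.int32(69), array([246.75, 175.06]))]
scene green [(np.int32(13), array([228.08, 176.69]))]
t 9.2 p [ 0.5308 -0.3839  0.2174] head -71.12 z [ 0.015 -0.006 -1.   ] F [-0.04 -0.32 -1.03] w 0.01 q [ 0.48  0.48  0.1   1.53 -0.06  1.12 -0.65]
[0.007, 0.02, 0.031, -0.024, -0.022, -0.262]
[0.005, 0.02, 0.031, 0.0, 0.0, -0.262]
[0.002, 0.02, 0.031, 0.0, 0.0, -0.262]
[-0.0, 0.021, 0.031, 0.0, 0.0, -0.262]
[-0.003, 0.02, 0.031, 0.0, 0.0, -0.262]
[-0.006, 0.02, 0.031, 0.0, 0.0, -0.262]
[-0.008, 0.019, 0.031, 0.0, 0.0, -0.262]
[-0.011, 0.018, 0.031, 0.0, 0.0, -0.262]
```

View pics/c5.png

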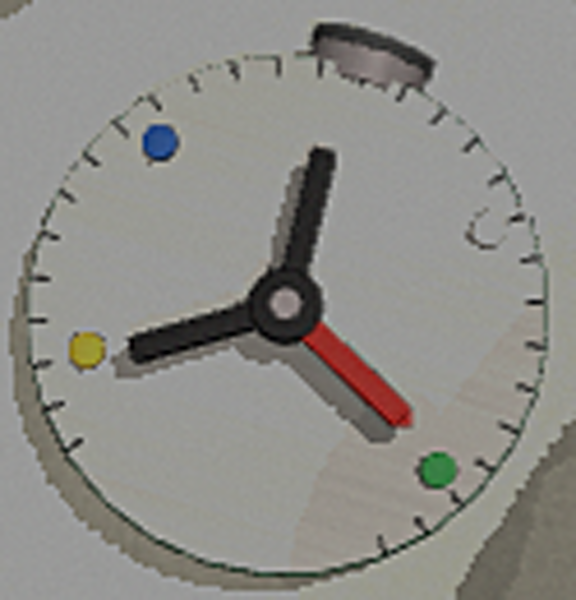

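View pics/d5.png

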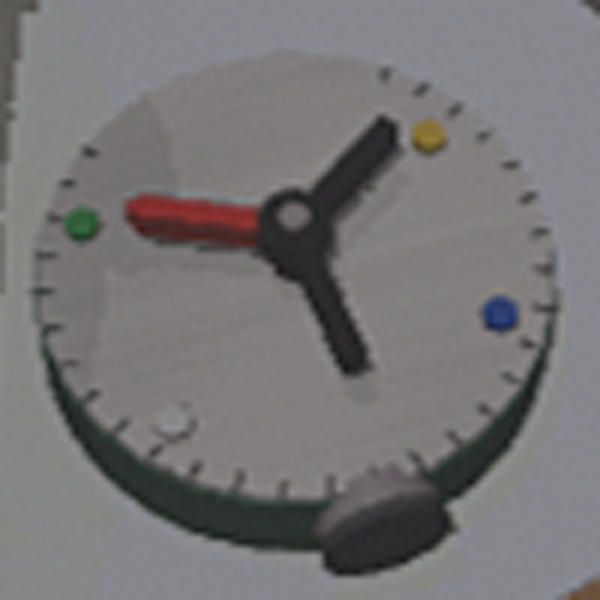

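Run:
```python
from h import *; from p import C
f=lambda n,uv,z,k=0:(lambda d:(round(np.hypot(*d),4),round(np.degrees(np.arctan2(d[1],d[0]))-k,2)))(ray(n,uv,z)[:2]-C)
T=lambda u,v:(185+u/4.608-.4,120+v/4.615-.4)
S=lambda u,v:(215+u/6-.42,140+v/6-.42)
print("green",f("top",(279.92,221.2),.073),f("scene",(228.08,176.69),.073))
print("red cent",f("top",(262.39,200.88),.106),f("scene",(246.75,175.06),.103))
print("red tip",f("top",T(409,421),.1),f("scene",S(126,211),.1))
print("black",f("top",T(323,151),.108,120),f("top",T(132,350),.108,240),f("scene",S(385,119),.108,240),f("scene",S(355,372),.1,120))
print("hub",ray("top",T(285,303),.112),ray("scene",S(294,215),.112))
```

```text
green (np.float64(0.1197), np.float64(-135.12)) (np.float64(0.1193), np.float64(-135.32))
red cent (np.float64(0.0536), np.float64(-132.65)) (np.float64(0.0547), np.float64(-134.07))
red tip (np.float64(0.0896), np.float64(-132.03)) (np.float64(0.0911), np.float64(-132.41))
black (np.float64(0.0847), np.float64(-133.29)) (np.float64(0.0839), np.float64(-132.97)) (np.float64(0.0831), np.float64(-132.09)) (np.float64(0.0928), np.float64(-134.82))
hub [ 0.52143098 -0.00880369  0.112     ] [ 0.51955857 -0.00735582  0.112     ]
```

Measured: red arm at about -132.8° and green at -135.2°. That is about 5 mm off the line against the 9 mm limit. I'll go back for a 2° nudge before the fan.

Run:
```python
from p import *
q=wheel(-136.3,.059,.045);print(q)
line([*q,.2],-136.3,10)
```

```text
[ 0.50903465 -0.08179558]
t 9.2 p [ 0.5308 -0.3839  0.2174] head -71.12 z [ 0.015 -0.006 -1.   ] F [-0.04 -0.32 -1.03] w 0.01 q [ 0.48  0.48  0.1   1.53 -0.06  1.12 -0.65]
[-0.195, -0.051, 0.01, -0.027, -0.019, 0.228]
[-0.2, -0.029, 0.012, 0.0, 0.0, 0.228]
[-0.202, -0.006, 0.012, -0.0, -0.0, 0.228]
[-0.201, 0.017, 0.012, 0.0, 0.0, 0.228]
[-0.198, 0.04, 0.012, 0.0, 0.0, 0.228]
[-0.192, 0.062, 0.012, 0.0, 0.0, 0.228]
[-0.184, 0.083, 0.012, 0.0, 0.0, 0.228]
[-0.173, 0.104, 0.012, 0.0, 0.0, 0.228]
[-0.16, 0.123, 0.012, 0.0, 0.0, 0.228]
[-0.145, 0.14, 0.012, 0.0, 0.0, 0.228]
```

Request:
{"method": "play_rows", "body": {
  "rows": [
    [-0.195, -0.05, 0.01, -0.025, -0.02, 0.23, 1],
    [-0.2, -0.03, 0.01, 0, 0, 0.23, 1],
    [-0.2, -0.005, 0.01, 0, 0, 0.23, 1],
    [-0.2, 0.015, 0.01, 0, 0, 0.23, 1],
    [-0.2, 0.04, 0.01, 0, 0, 0.23, 1]
  ]
}}

```text
clock: 9.7
position: [0.5207, -0.2384, 0.2091]
ee_rot: [1.888, -2.509, 0.002]
force: [0.4, -0.2, 0.3]
width: 0.006
```

Request:
{"method": "play_rows", "body": {
  "rows": [
    [-0.19, 0.06, 0.01, 0, 0, 0.23, 1],
    [-0.185, 0.085, 0.01, 0, 0, 0.23, 1],
    [-0.17, 0.1, 0.01, 0, 0, 0.23, 1],
    [-0.14, 0.1, 0.01, 0, 0, 0.23, 1],
    [0, 0, 0, 0, 0, 0, 1]
  ]
}}

```text
clock: 10.2
position: [0.5203, -0.1135, 0.2038]
ee_rot: [-1.238, 2.886, 0.001]
force: [-0.3, 0.7, -0.5]
width: 0.007
```

Run:
```python
from p import *
q=wheel(-136.3,.059,.045);print(q)
line([*q,.14],-136.3,3)
```

```text
[ 0.50903465 -0.08179558]
t 10.2 p [ 0.5203 -0.1135  0.2038] head -133.58 z [ 0.001  0.001 -1.   ] F [-0.34  0.74 -0.53] w 0.007 q [-0.09  0.31  0.27  1.85 -0.1   1.   -2.12]
[-0.034, 0.067, 0.142, -0.0, 0.002, 0.032]
[-0.033, 0.067, 0.142, 0.0, 0.0, 0.032]
[-0.032, 0.068, 0.142, 0.0, 0.0, 0.032]
```

Request:
{"method": "play_rows", "body": {
  "rows": [
    [-0.034, 0.067, 0.14, 0, 0, 0.03, 1],
    [-0.033, 0.067, 0.14, 0, 0, 0.03, 1],
    [-0.03, 0.05, 0.14, 0, 0, 0.03, 1],
    [0, 0, 0.14, 0, 0, 0, 1],
    [0, 0, 0, 0, 0, 0, 1]
  ]
}}

```text
clock: 10.7
position: [0.5137, -0.0852, 0.1196]
ee_rot: [-1.176, 2.908, -0.004]
force: [-0.5, 0.1, -0.7]
width: 0.004
```

Run:
```python
from p import *
line([*wheel(-136.3,.059,.03),.092],-136.3,3)
line([*wheel(-136.3,.059,.0203),.092],-136.3,3)
```

```text
t 10.7 p [ 0.5137 -0.0852  0.1196] head -135.97 z [ 0.006 -0.001 -1.   ] F [-0.51  0.11 -0.7 ] w 0.004 q [-0.12  0.39  0.24  1.97 -0.13  0.79 -2.18]
[0.002, 0.046, 0.061, -0.009, 0.007, 0.004]
[0.002, 0.046, 0.061, 0.0, 0.0, 0.004]
[0.002, 0.046, 0.061, 0.0, 0.0, 0.004]
t 10.7 p [ 0.5137 -0.0852  0.1196] head -135.97 z [ 0.006 -0.001 -1.   ] F [-0.51  0.11 -0.7 ] w 0.004 q [-0.12  0.39  0.24  1.97 -0.13  0.79 -2.18]
[0.002, 0.068, 0.061, -0.009, 0.007, 0.004]
[0.002, 0.068, 0.061, 0.0, 0.0, 0.004]
[0.002, 0.068, 0.061, 0.0, 0.0, 0.004]
```

Drop first, then close slowly.

Request:
{"method": "play_rows", "body": {
  "rows": [
    [0, 0, 0.08, -0.009, 0.007, 0.004, 1],
    [0, 0, 0.08, 0, 0, 0, 1],
    [0, 0.05, 0.02, 0, 0, 0, 1],
    [0, 0.04, 0, 0, 0, 0, 1],
    [0, 0, 0, 0, 0, 0, 1]
  ]
}}

```text
clock: 11.2
position: [0.5056, -0.077, 0.0927]
ee_rot: [-1.172, 2.913, -0.002]
force: [-0.5, -0.2, 0.2]
width: 0.005
```

Run:
```python
from p import *
line([*wheel(-136.3,.059,.0203),.092],-136.3,5)
```

```text
t 11.2 p [ 0.5056 -0.077   0.0927] head -136.16 z [ 0.002 -0.    -1.   ] F [-0.48 -0.24  0.16] w 0.005 q [-0.13  0.42  0.23  2.02 -0.14  0.72 -2.19]
[0.001, 0.025, 0.001, -0.004, 0.003, 0.001]
[0.001, 0.025, 0.001, 0.0, 0.0, 0.001]
[0.001, 0.025, 0.001, 0.0, 0.0, 0.001]
[0.001, 0.025, 0.001, 0.0, 0.0, 0.001]
[0.001, 0.025, 0.001, 0.0, 0.0, 0.001]
```

Request:
{"method": "play_rows", "body": {
  "rows": [
    [0, 0.025, 0, -0.004, 0.003, 0, 1],
    [0, 0.025, 0, 0, 0, 0, 1],
    [0, 0.025, 0, 0, 0, 0, 1],
    [0, 0.02, 0, 0, 0, 0, 1],
    [0, 0, 0, 0, 0, 0, 1]
  ]
}}

```text
clock: 11.7
position: [0.4956, -0.0654, 0.0943]
ee_rot: [-1.173, 2.912, -0.001]
force: [0.1, -0.4, 0.4]
width: 0.002
```

Run:
```python
from p import *
line([*wheel(-136.3,.059,.0203),.092],-136.3,2)
```

```text
t 11.7 p [ 0.4956 -0.0654  0.0943] head -136.11 z [ 0.003  0.    -1.   ] F [ 0.14 -0.36  0.35] w 0.002 q [-0.15  0.4   0.23  2.04 -0.14  0.71 -2.21]
[0.005, 0.012, 0.007, -0.003, 0.004, 0.003]
[0.005, 0.012, 0.008, 0.0, 0.0, 0.003]
```

Request:
{"method": "play_rows", "body": {
  "rows": [
    [0.003, 0.012, 0, 0, 0, 0.003, 1],
    [0.003, 0.011, 0, 0, 0, 0, 1],
    [0, 0, 0, 0, 0, 0, 1]
  ]
}}

```text
clock: 12.0
position: [0.4931, -0.0636, 0.0945]
ee_rot: [-1.17, 2.911, -0.003]
force: [1.2, 0.4, 0.5]
width: 0.006
```

Run:
```python
from p import *
import cv2
from cell import get_image
for n in("top","scene"): cv2.imwrite(f"pics/{n}6.png",get_image(n))
t=cv2.imread("pics/top6.png")[170:220,200:250];s=cv2.imread("pics/scene6.png")[160:220,235:295]
cv2.imwrite("pics/c6.png",np.hstack([cv2.resize(t,(400,400),interpolation=cv2.INTER_CUBIC),cv2.resize(s,(400,400),interpolation=cv2.INTER_CUBIC)]))
line([*wheel(-136.3,.059,.0203),.092],-136.3,1)
```

```text
t 12.1 p [ 0.4931 -0.0637  0.0945] head -136.21 z [ 0.004 -0.    -1.   ] F [-0.51 -0.67 -1.32] w 0.002 q [-0.16  0.39  0.23  2.05 -0.14  0.71 -2.22]
[0.007, 0.004, 0.017, -0.006, 0.006, 0.003]
```

View pics/c6.png

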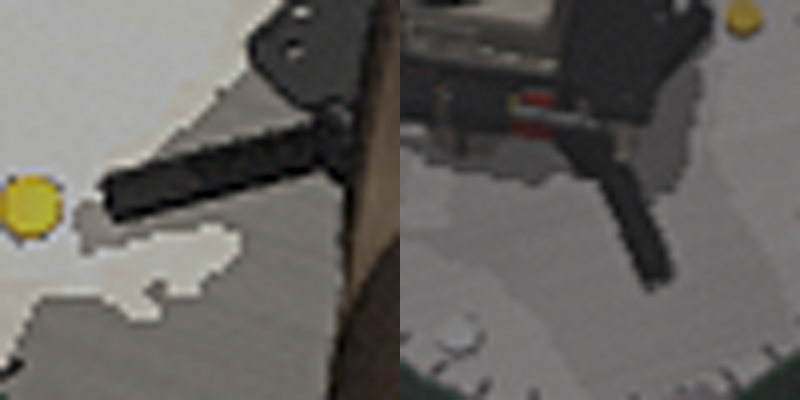

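It moved about 1.5°. Now I'll retreat and go to the fan.

Request:
{"method": "play_rows", "body": {
  "rows": [
    [0, -0.05, 0, 0, 0, 0, 1],
    [0, -0.08, -0.02, 0, 0, 0, 1],
    [0, -0.05, -0.2, 0, 0, 0, 1],
    [0, 0, -0.3, 0, 0, 0, 1],
    [0, 0, -0.25, 0, 0, 0, 1]
  ]
}}

```text
clock: 12.6
position: [0.5106, -0.0868, 0.2093]
ee_rot: [1.166, -2.909, -0.003]
force: [1.3, 0.0, -0.1]
width: 0.007
```

Request:
{"method": "play_rows", "body": {
  "rows": [
    [0.13, -0.13, 0, 0.013, -0.014, -0.23, 1],
    [0.145, -0.115, 0, 0, 0, -0.23, 1],
    [0.155, -0.1, 0, 0, 0, -0.23, 1],
    [0.165, -0.08, 0, 0, 0, -0.23, 1],
    [0.17, -0.06, 0, 0, 0, -0.23, 1]
  ]
}}

```text
clock: 13.1
position: [0.5168, -0.2298, 0.2182]
ee_rot: [-1.97, 2.432, -0.018]
force: [0.4, 0.8, 0.2]
width: 0.006
```

Request:
{"method": "play_rows", "body": {
  "rows": [
    [0.18, -0.045, 0, 0, 0, -0.23, 1],
    [0.18, -0.03, 0, 0, 0, -0.23, 1],
    [0.185, -0.01, 0, 0, 0, -0.23, 1],
    [0.185, 0.01, 0, 0, 0, -0.23, 1],
    [0.18, 0.03, 0, 0, 0, -0.23, 1]
  ]
}}

```text
clock: 13.6
position: [0.5274, -0.3797, 0.22]
ee_rot: [-2.601, 1.749, -0.025]
force: [0.5, -0.3, -0.6]
width: 0.002
```

Run:
```python
from p import *
import cv2
from cell import get_image
for n in("top","scene"): cv2.imwrite(f"pics/{n}7.png",get_image(n))
t=cv2.imread("pics/top7.png")[120:250,185:310];s=cv2.imread("pics/scene7.png")[140:240,215:315]
cv2.imwrite("pics/c7.png",cv2.resize(t,(576,600),interpolation=cv2.INTER_CUBIC))
cv2.imwrite("pics/d7.png",cv2.resize(s,(600,600),interpolation=cv2.INTER_CUBIC))
from h import *
t=cv2.imread("pics/top7.png"); s=cv2.imread("pics/scene7.png")
for n,im,roi in(("top",t,(185,120,310,250)),("scene",s,(215,145,312,235))):
  for nm,lo,hi in(("red",(0,130,90),(8,255,255)),("green",(45,100,90),(85,255,255))): print(n,nm,blobs(im,lo,hi,roi)[1])
line([.512,-.40,.18],-11,8)
```

```text
top red [(np.int32(157), array([262.06, 201.54]))]
top green [(np.int32(40), array([279.92, 221.2 ]))]
scene red [(np.int32(69), array([247.2 , 174.65]))]
scene green [(np.int32(12), array([227.92, 176.67]))]
t 13.7 p [ 0.5259 -0.3836  0.2197] head -68.2 z [ 0.016 -0.006 -1.   ] F [ 0.14 -0.71 -0.2 ] w 0.002 q [ 0.47  0.47  0.13  1.54 -0.07  1.12 -0.58]
[0.008, 0.016, 0.033, -0.024, -0.025, -0.249]
[0.006, 0.017, 0.033, 0.0, 0.0, -0.25]
[0.004, 0.017, 0.033, 0.0, 0.0, -0.25]
[0.002, 0.018, 0.033, 0.0, 0.0, -0.25]
[-0.0, 0.018, 0.033, 0.0, 0.0, -0.25]
[-0.002, 0.018, 0.033, 0.0, 0.0, -0.25]
[-0.005, 0.017, 0.033, 0.0, 0.0, -0.25]
[-0.007, 0.017, 0.033, 0.0, 0.0, -0.25]
```

View pics/c7.png

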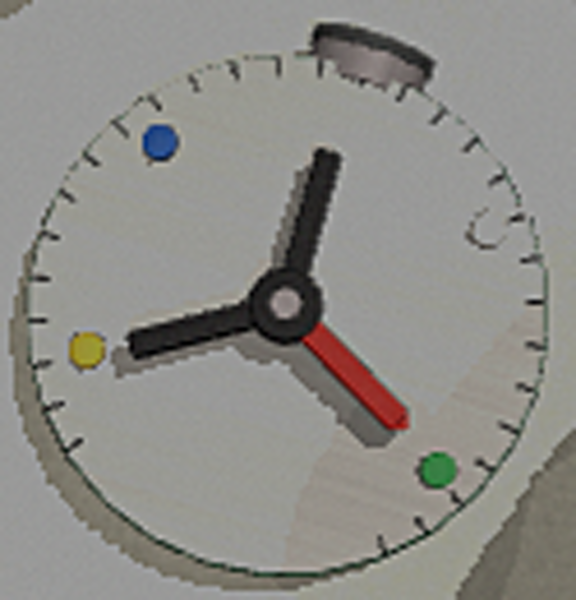

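View pics/d7.png

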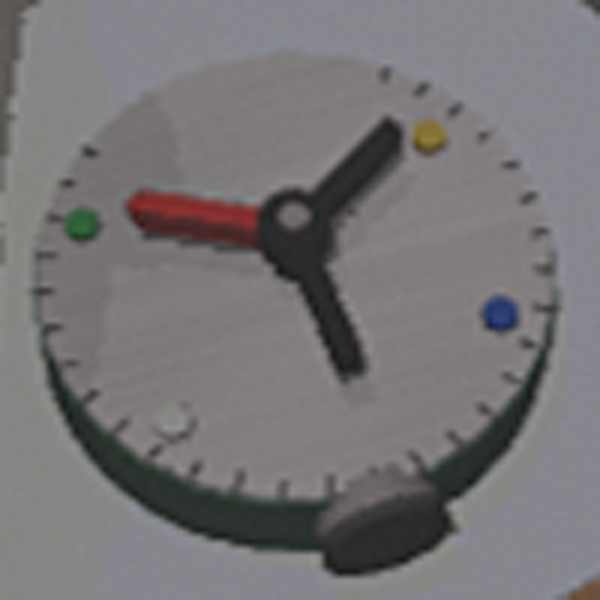

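Run:
```python
from h import *; from p import C
f=lambda n,uv,z,k=0:(lambda d:(round(np.hypot(*d),4),round(np.degrees(np.arctan2(d[1],d[0]))-k,2)))(ray(n,uv,z)[:2]-C)
T=lambda u,v:(185+u/4.608-.4,120+v/4.615-.4)
S=lambda u,v:(215+u/6-.42,140+v/6-.42)
print("red cent",f("top",(262.06,201.54),.106),f("scene",(247.2,174.65),.103))
print("red tip",f("top",T(403,426),.1),f("scene",S(126,208),.1))
print("black",f("top",T(329,152),.108,120),f("top",T(131,343),.108,240),f("scene",S(390,121),.108,240),f("scene",S(348,376),.1,120))
```

```text
red cent (np.float64(0.0542), np.float64(-134.48)) (np.float64(0.0536), np.float64(-135.96))
red tip (np.float64(0.0892), np.float64(-134.67)) (np.float64(0.0915), np.float64(-133.6))
black (np.float64(0.085), np.float64(-135.46)) (np.float64(0.0834), np.float64(-135.52)) (np.float64(0.0837), np.float64(-134.12)) (np.float64(0.0938), np.float64(-137.41))
```

Red arm is now at about -135.0 ± 1°, with the marker at -135.2°. Now the fan lever.

Request:
{"method": "play_rows", "body": {
  "rows": [
    [0.01, 0.017, 0.03, -0.024, -0.025, -0.25, 1],
    [0.006, 0.017, 0.03, 0, 0, -0.25, 1],
    [0.004, 0.017, 0.03, 0, 0, -0.25, 1],
    [0.002, 0.018, 0.03, 0, 0, -0.25, 1],
    [0, 0.018, 0.03, 0, 0, -0.25, 1]
  ]
}}

```text
clock: 14.2
position: [0.5169, -0.3981, 0.1969]
ee_rot: [-3.022, 0.857, 0.001]
force: [-0.9, -0.1, 0.4]
width: 0.006
```

Request:
{"method": "play_rows", "body": {
  "rows": [
    [-0.002, 0.018, 0.03, 0, 0, -0.25, 1],
    [-0.005, 0.017, 0.03, 0, 0, -0.25, 1],
    [0, 0, 0, 0, 0, 0, 1]
  ]
}}

```text
clock: 14.5
position: [0.5125, -0.4039, 0.187]
ee_rot: [-3.107, 0.461, 0.003]
force: [0.1, 0.9, 0.7]
width: 0.006
```

```bash
cat >> p.py <<'E'
P=np.array([.467,-.335])
def lev(a,r,off):
    a=np.deg2rad(a); return P+r*np.array([np.cos(a),np.sin(a)])+off*np.array([-np.sin(a),np.cos(a)])
def levrows(step,n,r=.055,z=.081):
    p,h=state(); d=p[:2]-P; a=np.deg2rad(h); off=-np.sin(a)*d[0]+np.cos(a)*d[1]; rr=np.cos(a)*d[0]+np.sin(a)*d[1]
    print("radial",rr.round(4),"off",off.round(4))
    rows([([*lev(h+step*k,rr+(r-rr)*k/n,off),p[2]+(z-p[2])*k/n],h+step*k) for k in range(1,n+1)])
E
python3 - <<'E'
from p import *
q=lev(-11,.055,-.05); print(q)
line([*q,.081],-11,5)
E
```

```text
[ 0.51144905 -0.39457585]
t 14.5 p [ 0.5125 -0.4039  0.187 ] head -16.88 z [-0.002  0.001 -1.   ] F [0.06 0.89 0.67] w 0.006 q [ 0.64  0.52 -0.08  1.54  0.05  1.09  0.25]
[-0.005, -0.011, 0.141, -0.001, 0.004, -0.041]
[-0.005, -0.012, 0.141, 0.0, 0.0, -0.041]
[-0.004, -0.012, 0.141, 0.0, 0.0, -0.041]
[-0.004, -0.012, 0.141, 0.0, 0.0, -0.041]
[-0.004, -0.012, 0.141, 0.0, 0.0, -0.041]
```

Request:
{"method": "play_rows", "body": {
  "rows": [
    [-0.005, 0, 0.14, 0, 0.004, -0.04, 1],
    [-0.005, 0, 0.14, 0, 0, -0.04, 1],
    [-0.004, 0, 0.14, 0, 0, -0.04, 1],
    [0, 0, 0.14, 0, 0, -0.04, 1],
    [0, 0, 0.09, 0, 0, -0.04, 1]
  ]
}}

```text
clock: 15.0
position: [0.5133, -0.4057, 0.0906]
ee_rot: [3.121, -0.338, 0.01]
force: [0.1, 0.8, -0.5]
width: 0.006
```

Run:
```python
from p import *
import cv2
from cell import get_image
s=get_image("scene");cv2.imwrite("pics/c8.png",cv2.resize(s[170:300,90:250],(738,600),interpolation=cv2.INTER_CUBIC))
line([*lev(-11,.055,-.022),.081],-11,6)
```

```text
t 15.05 p [ 0.5125 -0.4052  0.0887] head -12.27 z [ 0.004 -0.002 -1.   ] F [-0.53  0.06 -2.  ] w 0.007 q [ 0.65  0.61 -0.1   1.64  0.07  0.89  0.31]
[-0.004, -0.042, 0.009, 0.001, -0.009, -0.007]
[-0.004, -0.042, 0.009, 0.0, 0.0, -0.007]
[-0.004, -0.042, 0.009, 0.0, 0.0, -0.007]
[-0.004, -0.042, 0.009, 0.0, 0.0, -0.007]
[-0.004, -0.042, 0.009, 0.0, 0.0, -0.007]
[-0.004, -0.042, 0.009, 0.0, 0.0, -0.007]
```

View pics/c8.png

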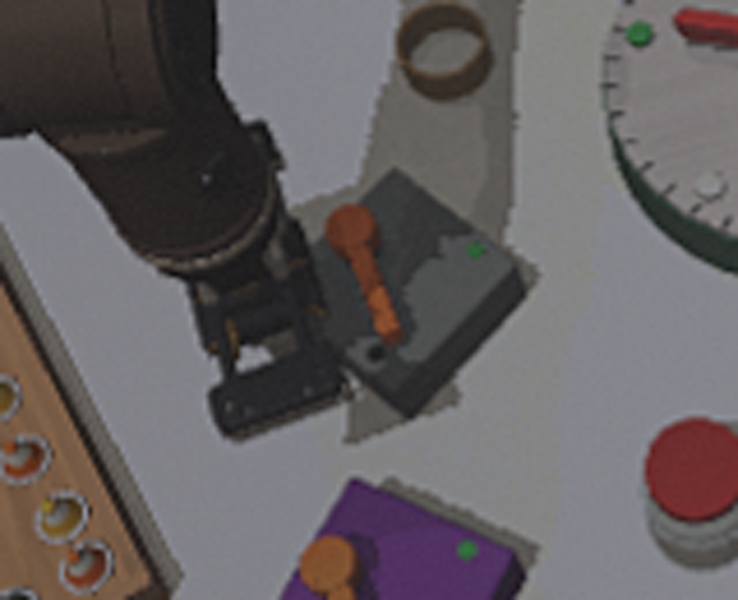

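Request:
{"method": "play_rows", "body": {
  "rows": [
    [-0.003, -0.04, 0.012, 0, -0.009, 0, 1],
    [-0.003, -0.04, 0.012, 0, 0, 0, 1],
    [-0.003, -0.04, 0.012, 0, 0, 0, 1],
    [-0.003, -0.03, 0.012, 0, 0, 0, 1],
    [-0.003, -0.03, 0.006, 0, 0, 0, 1]
  ]
}}

```text
clock: 15.55
position: [0.5182, -0.377, 0.0828]
ee_rot: [3.121, -0.344, 0.004]
force: [-1.1, 0.3, -0.2]
width: 0.006
```

Run:
```python
from p import *
levrows(3.5,5)
```

```text
t 15.55 p [ 0.5182 -0.377   0.0828] head -12.58 z [ 0.002 -0.002 -1.   ] F [-1.14  0.32 -0.17] w 0.006 q [ 0.61  0.6  -0.1   1.68  0.07  0.86  0.26]
radial 0.0592 off -0.0298
[0.006, -0.024, 0.002, 0.004, -0.006, -0.122]
[0.006, -0.024, 0.002, 0.0, 0.0, -0.122]
[0.006, -0.023, 0.002, 0.0, 0.0, -0.122]
[0.006, -0.023, 0.002, 0.0, 0.0, -0.122]
[0.006, -0.023, 0.002, 0.0, 0.0, -0.122]
```

Request:
{"method": "play_rows", "body": {
  "rows": [
    [-0.01, -0.025, 0, 0.004, -0.006, -0.02, 1],
    [-0.01, -0.025, 0, 0, 0, -0.02, 1],
    [-0.005, -0.02, 0, 0, 0, 0, 1]
  ]
}}

```text
clock: 15.85
position: [0.5173, -0.3645, 0.0837]
ee_rot: [-3.126, 0.309, -0.001]
force: [-0.8, 0.5, 0.5]
width: 0.007
```

Request:
{"method": "play_rows", "body": {
  "rows": [
    [0.006, -0.026, 0, 0, 0, -0.12, 1],
    [0.006, -0.026, 0, 0, 0, -0.12, 1],
    [0.006, -0.026, 0, 0, 0, -0.12, 1]
  ]
}}

```text
clock: 16.15
position: [0.5211, -0.3552, 0.084]
ee_rot: [3.138, -0.022, 0.002]
force: [0.1, -2.5, -1.2]
width: 0.003
```

Run:
```python
from p import *
levrows(3.5,5)
```

```text
t 16.15 p [ 0.5211 -0.3552  0.084 ] head -0.79 z [ 0.001 -0.003 -1.   ] F [ 0.1  -2.49 -1.23] w 0.003 q [ 0.62  0.59 -0.15  1.7   0.12  0.86  0.4 ]
radial 0.0544 off -0.0195
[0.008, -0.022, 0.004, 0.007, -0.003, -0.122]
[0.008, -0.022, 0.004, 0.0, 0.0, -0.122]
[0.008, -0.023, 0.004, 0.0, 0.0, -0.122]
[0.008, -0.023, 0.004, 0.0, 0.0, -0.122]
[0.008, -0.023, 0.004, 0.0, 0.0, -0.122]
```

Request:
{"method": "play_rows", "body": {
  "rows": [
    [0.007, -0.026, 0.004, 0.007, -0.003, -0.12, 1],
    [0.007, -0.026, 0.004, 0, 0, -0.12, 1],
    [0.007, -0.026, 0.004, 0, 0, -0.12, 1],
    [0.007, -0.026, 0.003, 0, 0, -0.12, 1],
    [0.007, -0.026, 0, 0, 0, -0.12, 1]
  ]
}}

```text
clock: 16.65
position: [0.5245, -0.3388, 0.0833]
ee_rot: [3.101, 0.461, 0.003]
force: [0.4, -1.1, -0.9]
width: 0.005
```

Run:
```python
from p import *
levrows(3.5,5)
```

```text
t 16.65 p [ 0.5245 -0.3388  0.0833] head 16.92 z [ 0.003 -0.006 -1.   ] F [ 0.43 -1.12 -0.91] w 0.005 q [ 0.65  0.59 -0.24  1.72  0.18  0.85  0.63]
radial 0.0539 off -0.0204
[0.009, -0.022, 0.003, 0.013, -0.002, -0.122]
[0.009, -0.022, 0.003, 0.0, 0.0, -0.122]
[0.009, -0.022, 0.003, 0.0, 0.0, -0.122]
[0.009, -0.023, 0.003, 0.0, 0.0, -0.122]
[0.009, -0.023, 0.003, 0.0, 0.0, -0.122]
```

Request:
{"method": "play_rows", "body": {
  "rows": [
    [0.008, -0.026, 0.003, 0.013, -0.002, -0.12, 1],
    [0.008, -0.026, 0.003, 0, 0, -0.12, 1],
    [0.008, -0.026, 0.003, 0, 0, -0.12, 1],
    [0.008, -0.026, 0.003, 0, 0, -0.12, 1],
    [0.008, -0.026, 0, 0, 0, -0.12, 1]
  ]
}}

```text
clock: 17.15
position: [0.5227, -0.3215, 0.083]
ee_rot: [2.994, 0.934, 0.003]
force: [0.2, -0.3, -0.8]
width: 0.006
```

Run:
```python
from p import *
levrows(3.5,5)
```

```text
t 17.15 p [ 0.5227 -0.3215  0.083 ] head 34.65 z [ 0.004 -0.005 -1.   ] F [ 0.25 -0.29 -0.81] w 0.006 q [ 0.68  0.58 -0.32  1.74  0.24  0.85  0.86]
radial 0.0535 off -0.0206
[0.01, -0.022, 0.002, 0.012, 0.0, -0.122]
[0.01, -0.022, 0.003, 0.0, 0.0, -0.122]
[0.01, -0.022, 0.003, 0.0, 0.0, -0.122]
[0.01, -0.023, 0.003, 0.0, 0.0, -0.122]
[0.01, -0.023, 0.003, 0.0, 0.0, -0.122]
```

Request:
{"method": "play_rows", "body": {
  "rows": [
    [0.009, -0.026, 0.003, 0.012, 0, -0.12, 1],
    [0.009, -0.026, 0.003, 0, 0, -0.12, 1],
    [0.009, -0.026, 0.003, 0, 0, -0.12, 1],
    [0.005, -0.013, 0, 0, 0, -0.06, 1]
  ]
}}

```text
clock: 17.55
position: [0.5183, -0.3097, 0.0827]
ee_rot: [2.876, 1.254, 0.002]
force: [2.1, -1.2, -1.9]
width: 0.004
```

Request:
{"method": "play_rows", "body": {
  "rows": [
    [0.004, -0.012, 0, 0, 0, -0.06, 1],
    [0.003, -0.01, 0, 0, 0, -0.04, 1]
  ]
}}

```text
clock: 17.75
position: [0.5167, -0.307, 0.0829]
ee_rot: [2.842, 1.328, 0.003]
force: [1.4, 0.3, -0.4]
width: 0.01
```

Run:
```python
from p import *
import cv2
from cell import get_image
levrows(1.5,2)
for n in("top","scene"): cv2.imwrite(f"pics/{n}9.png",get_image(n))
s=cv2.imread("pics/scene9.png")
cv2.imwrite("pics/c9.png",cv2.resize(s[190:270,130:230],(750,600),interpolation=cv2.INTER_CUBIC))
```

```text
t 17.75 p [ 0.5167 -0.307   0.0829] head 50.09 z [ 0.004 -0.004 -1.   ] F [ 1.43  0.29 -0.37] w 0.01 q [ 0.72  0.58 -0.39  1.77  0.29  0.85  1.07]
radial 0.0533 off -0.0201
[0.009, -0.01, 0.006, 0.011, 0.001, -0.052]
[0.009, -0.01, 0.006, 0.0, 0.0, -0.052]
```

View pics/c9.png

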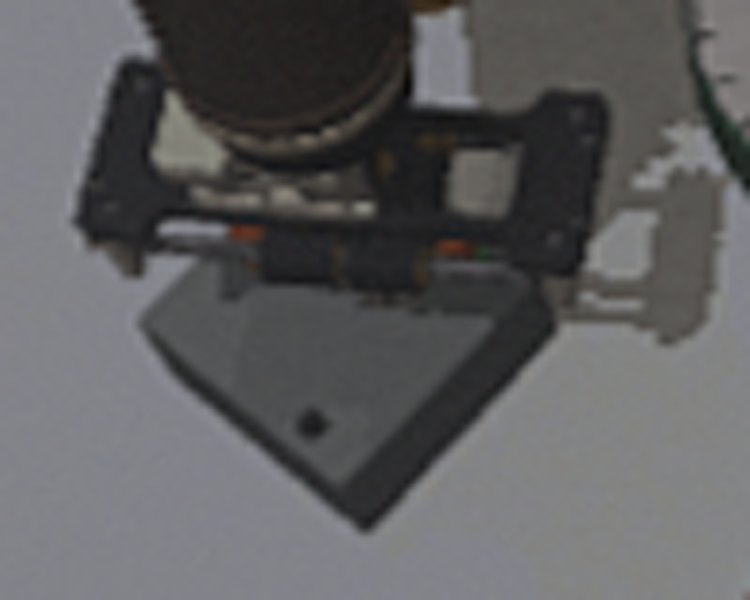

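Request:
{"method": "play_rows", "body": {
  "rows": [
    [0.004, -0.012, 0.004, 0.011, 0, -0.05, 1],
    [0.004, -0.012, 0, 0, 0, -0.05, 1]
  ]
}}

```text
clock: 18.05
position: [0.5147, -0.304, 0.0824]
ee_rot: [2.811, 1.402, -0.001]
force: [1.7, -1.7, -1.1]
width: 0.003
```

Request:
{"method": "play_rows", "body": {
  "rows": [
    [0.003, -0.01, 0, 0, 0, -0.03, 1]
  ]
}}

```text
clock: 18.15
position: [0.514, -0.3031, 0.0825]
ee_rot: [2.799, 1.425, -0.001]
force: [4.4, -5.6, -3.1]
width: 0.006
```

Request:
{"method": "play_rows", "body": {
  "rows": [
    [0.003, -0.01, 0, 0, 0, -0.03, 1]
  ]
}}

```text
clock: 18.25
position: [0.5141, -0.3029, 0.0826]
ee_rot: [2.785, 1.446, 0.001]
force: [6.5, -5.7, -5.9]
width: 0.006
```

Run:
```python
from p import *
levrows(1.5,2)
```

```text
t 18.25 p [ 0.5141 -0.3029  0.0826] head 54.87 z [ 0.002 -0.003 -1.   ] F [ 6.54 -5.73 -5.91] w 0.006 q [ 0.73  0.58 -0.42  1.78  0.3   0.85  1.13]
radial 0.0534 off -0.02
[0.009, -0.01, 0.005, 0.007, 0.002, -0.052]
[0.009, -0.01, 0.005, 0.0, 0.0, -0.052]
```

Force has risen to about 9 N and the tool has stopped moving: this is the stop. I'll back off, lift, and inspect.

Request:
{"method": "play_rows", "body": {
  "rows": [
    [0, 0.03, 0, 0, 0, 0, 1],
    [0, 0.08, 0, 0, 0, 0, 1],
    [0, 0.06, -0.15, 0, 0, 0, 1],
    [0, 0, -0.3, 0, 0, 0, 1],
    [0, 0, -0.25, 0, 0, 0, 1]
  ]
}}

```text
clock: 18.75
position: [0.531, -0.315, 0.1839]
ee_rot: [-2.777, -1.446, 0.012]
force: [1.5, 0.6, 0.1]
width: 0.005
```

Run:
```python
from p import *
line([.42,-.5,.22],0,9)
```

```text
t 18.75 p [ 0.531  -0.315   0.1839] head 55.02 z [-0.012  0.006 -1.   ] F [1.47 0.56 0.11] w 0.005 q [ 0.75  0.51 -0.45  1.61  0.24  1.09  1.2 ]
[-0.159, 0.011, -0.027, -0.026, 0.005, 0.213]
[-0.157, 0.028, -0.027, 0.0, 0.0, 0.213]
[-0.153, 0.045, -0.027, 0.0, 0.0, 0.213]
[-0.148, 0.061, -0.027, 0.0, 0.0, 0.213]
[-0.141, 0.076, -0.027, 0.0, 0.0, 0.213]
[-0.132, 0.091, -0.027, 0.0, 0.0, 0.213]
[-0.121, 0.104, -0.027, 0.0, 0.0, 0.213]
[-0.109, 0.117, -0.027, 0.0, 0.0, 0.213]
[-0.096, 0.128, -0.027, 0.0, 0.0, 0.213]
```

Request:
{"method": "play_rows", "body": {
  "rows": [
    [-0.16, 0.01, -0.03, -0.025, 0.005, 0.21, 1],
    [-0.16, 0.03, -0.03, 0, 0, 0.21, 1],
    [-0.15, 0.045, -0.03, 0, 0, 0.21, 1],
    [-0.15, 0.06, -0.03, 0, 0, 0.21, 1],
    [-0.14, 0.075, -0.03, 0, 0, 0.21, 1]
  ]
}}

```text
clock: 19.25
position: [0.4724, -0.4151, 0.2129]
ee_rot: [-3.069, -0.666, -0.011]
force: [0.2, -0.3, -0.1]
width: 0.007
```

Request:
{"method": "play_rows", "body": {
  "rows": [
    [-0.13, 0.09, -0.03, 0, 0, 0.21, 1],
    [-0.12, 0.1, -0.03, 0, 0, 0.21, 1],
    [-0.11, 0.12, -0.03, 0, 0, 0.21, 1],
    [0, 0, 0, 0, 0, 0, 1]
  ]
}}

```text
clock: 19.65
position: [0.4304, -0.4804, 0.2262]
ee_rot: [-3.134, -0.145, -0.005]
force: [0.4, -0.4, -0.2]
width: 0.006
```

Run:
```python
from p import *
import cv2
from cell import get_image
state()
for n in("top","scene"): cv2.imwrite(f"pics/{n}10.png",get_image(n))
```

```text
t 19.65 p [ 0.4304 -0.4804  0.2262] head 5.29 z [ 0.003  0.005 -1.   ] F [ 0.41 -0.44 -0.22] w 0.006 q [ 0.9   0.48 -0.21  1.5   0.1   1.17  0.77]
```

View pics/top10.png

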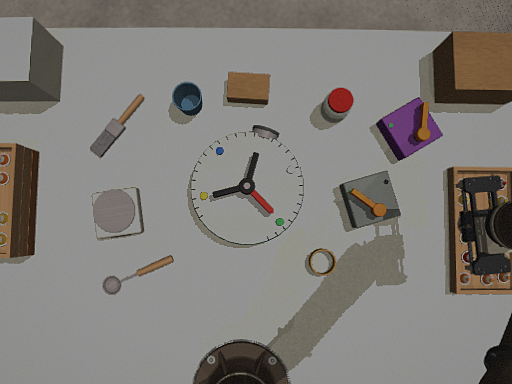

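View pics/scene10.png

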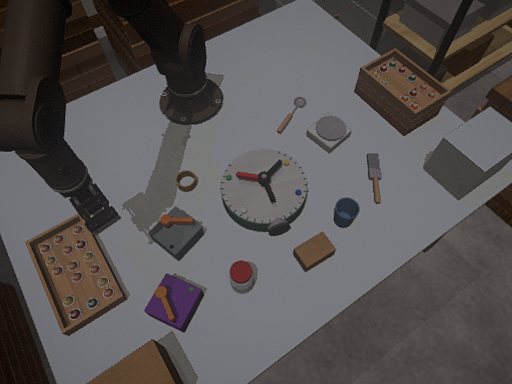

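Run:
```python
import cv2
from h import *
t=cv2.imread("pics/top10.png"); s=cv2.imread("pics/scene10.png")
cv2.imwrite("pics/e10.png",np.hstack([cv2.resize(t[160:235,330:410],(400,375),interpolation=cv2.INTER_CUBIC),cv2.resize(s[200:260,145:209],(400,375),interpolation=cv2.INTER_CUBIC)]))
for n,im,roi in(("top",t,(185,120,310,250)),("scene",s,(215,145,312,235))):
  for nm,lo,hi in(("red",(0,130,90),(8,255,255)),): print(n,blobs(im,lo,hi,roi)[1])
t0=cv2.imread("pics/top0.png")
d=cv2.absdiff(t,t0).max(2)
for nm,(x,y) in dict(jar=(338,105),cup=(188,98),brush=(118,126),scoop=(138,274),cutter=(321,262),carton=(248,87)).items():
    print(nm,(d[y-22:y+22,x-32:x+32]>50).sum(), cv2.phaseCorrelate(np.float32(t0[y-25:y+25,x-35:x+35].mean(2)),np.float32(t[y-25:y+25,x-35:x+35].mean(2)))[0])
```

```text
top [(np.int32(152), array([262.11, 201.49]))]
scene [(np.int32(58), array([247.29, 174.53]))]
jar 0 (0.03317896742954929, -0.0013805243222577701)
cup 0 (0.003217396598273581, -0.06532070102865006)
brush 0 (0.033410063373402465, 0.03940802055762305)
scoop 0 (0.03407488560544891, -0.034598646701066826)
cutter 4 (-0.14304590786566962, -0.08007584907371879)
carton 0 (-0.049111568514391024, 0.00219319076635216)
```

View pics/e10.png

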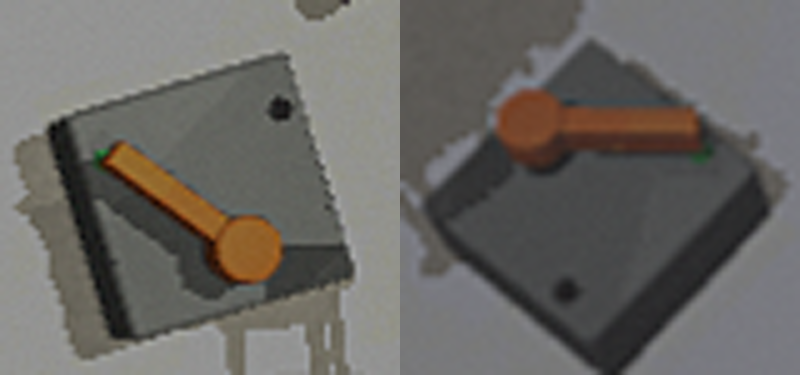

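Run:
```python
from h import *
T=lambda u,v,z:ray("top",(330+u/5-.4,160+v/5-.4),z)[:2]
S=lambda u,v,z:ray("scene",(145+(u-400)/6.25-.4,200+v/6.25-.4),z)[:2]
def a(d):return round(np.degrees(np.arctan2(d[1],d[0])),1)
h=T(248,246,.098);print("top tip",a(T(116,151,.096)-h),"black dot",a(T(280,108,.06)-h))
h=S(530,122,.098);print("scene tip",a(S(697,118,.096)-h),"black dot",a(S(567,290,.06)-h))
```

```text
top tip 54.3 black dot -21.3
scene tip 57.3 black dot -20.3
```

```bash
python3 -c "
from cell import sign_off
print(sign_off())"
```

```text
the job is handed in; nothing more can be done
None
```

I pushed the damper wheel's red arm clockwise with the closed fingertip until it pointed at the green marker, then pushed the orange fan lever anticlockwise to its stop. The robot's clock read about 20 s at hand-in, and sign-off reports no verdict.

- **Damper:** the first push left the arm about 2.4° short of the marker, roughly 5 mm against the 9 mm limit, so I went back for a small nudge. After that the red arm measured about −135.0° and the marker −135.2°. The individual readings ranged from −133.6° to −137.4°, with the oblique scene camera giving both extremes. The red arm was still in the same place in the last pictures.
- **Fan lever:** the force rose to about 10 N while the tool stopped moving, which I took as the stop. From the top camera the lever pointed 54.3° (scene camera 57.3°), which is about 1.31 rad from the off dot and agrees with the 1.3 rad stop.
- **Forces:** readings at the end of each move were about 3 N on the wheel and at most about 10 N on the lever. There was no sign that the wheel was lifted.
- **Other things on the table:** comparing the first and last top pictures, the loose items show no shift (under 0.2 pixel). The arm was raised and touching nothing at hand-in.

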